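# Unblock and set two illuminator dimmer levers

## Robot

A 6-joint arm with a two-finger parallel gripper is mounted at the origin on the work surface; the furniture and walls round the work are solid. World frame = base frame: x ahead of the robot, y to its left, z up, the work surface at z = 0. Lengths are in mm, angles in degrees, forces in N, time in s.
With the tool pointing down it reaches from about 300 to 850 mm from the base axis. Payload 4.2 kg.
Tool frame: the origin (TCP) lies at the very end of the fingers, on their centre line; the grasp point (between the pads) lies 19 mm behind it; z points along the fingers, y is the line along which they close (so a half turn about z gives the same grasp; the last joint's range is limited). The gripper opens to 91 mm and grips with 3 to 60 N. Pads are 32 mm wide; open, the fingers measure 118 mm over their backs; the gripper's body (76 mm by 178 mm) begins 60 mm behind the grasp point.
Start: joints at [62.796, 18.312, 89.639, -0, 72.044, -1.146], TCP at [252.592, 516.566, 213.976] pointing down, gripper open.
Joint ranges: [-177.97, 177.97], [-48.28, 115.42], [12.27, 149.76], [-77.06, 257.06], [2.81, 150.46], [-146.56, 146.56]. Speed limits (degrees/s): [147.25, 147.25, 180, 180, 180, 180].

## Interface

Orientations are given as [roll, pitch, yaw] about the fixed x, y, z axes, in that order (R = Rz(yaw) Ry(pitch) Rx(roll)).
In Python, from workcell import env, grab_frame gives the robot as it stands. The module is installed in compiled form; this text tells all that it offers.
- The arm moves only by the tool move_arm, never from a script. Its argument "plan" is a list of rows, each an object of numbers: "tx", "ty", "tz": the shift along the tool's x, y, z in cm; "wx", "wy", "wz": the turn, a rotation vector about the tool's x, y, z in rad. In form: [{"tx": .., "ty": .., "tz": .., "wx": .., "wy": .., "wz": ..}, ...]. A call has 1 to 12 rows; each row shifts and turns the commanded pose from where the row before left it, along the tool's axes as they then stand; what a row does not reach is not made up. A row lasts 1/12 s, in which the tool goes at most 41.7 mm and 7.16 degrees, less where a joint would pass 70% of its speed; a pose out of reach is approached as far as the arm can. A call is refused whole if a number of a shift passes 4.17 or a number of a turn 0.125, either way. A call with a gripper value outside its range is refused whole. "gripper" is the finger opening in cm, from 0 to 9.12, set as the call begins (left out, the last holds). The fingers move at their own pace and stop on an object; "force" is the grip in N (left out, the last holds). Time passes only in rows, so rows that do not move let the fingers close. It gives the time, the measured TCP pose, the force, the opening and the grip force at its end, in the units of the state.
- env.state(): the state, without advancing time (a new reading comes with each control period).
- grab_frame(name): name is "side" or "top"; returns a dict with "color" (420x560x3 uint8, red, green, blue), "vfov" (degrees; the focal length in pixels is half the picture's height over the tangent of half this angle, whatever the lens; pixels are square), "cx", "cy" (the principal point, pixels), "view" (4x4, takes a point from world to camera coordinates). Camera axes: x right, y up, looking along -z (the intrinsics and any distortion apply to the point x, -y, -z); pixel columns grow to the right and rows downward; lengths in mm; the calibration is good to about 2 mm. A picture is of the moment at which its call begins. There is no depth.
- env.job_done(): hands the job in; it is judged then, once.
The state is a dict: "time_s": time; "qpos": joint angles; "qvel": joint speeds; "effort": joint torques, N m; "ee_pos": TCP position; "ee_rot": TCP orientation; "force": force on the tool from outside, world axes, zero at the start; "torque": the same for the moment, N m; "gripper_width": finger opening in mm; "gripper_force": force on a finger pad.
Only numpy, scipy, OpenCV 4.12 (cv2) and the standard library are available. Lean on these libraries where they do the work, as an engineer would, in place of code of your own. Each camera call takes 0.05 s, during which the arm holds its last target. There are 200 camera calls.

## Task

Set up the two lever dimmers of the illuminator: take the L-shaped travel stop off the deck of the dimmer with the crossbar lever and stand it upright on its foot in the open tray, beside the spare objective. Swing each of the two levers (drum knob and crossbar) until it is in line with the white pointer on its own quadrant and leave it there. Do not shift the pointers, and do not push or knock over the objective, vial, bottle or tip box standing about.

Things in the scene. Friction and masses are not known exactly. Their poses are not given: they have to be found in the camera images.
- knob_dimmer: dimmer whose lever ends in a short fat drum knob: grey box 150 (x) x 76 (y) x 40 mm, fixed to the desk; origin at the centre of its underside, z up; its lever's hinge axis lies along the unit's y, 50 mm above the origin. A dark quadrant disc, 46 mm radius about the hinge axis, 4 mm thick, stands on its +y side at y = 26 to 30 mm and carries the white pointer.
- knob_dimmer_lever (a joint): lean of the knob lever, rad: 0 upright, positive towards the unit's +x, stops at +-0.7; stiff hinge (0.2 Nm), stays where it is left. Steel stem 10 mm thick; black drum-shaped knob, 36 mm diameter and 32 mm long with flat ends, its axis parallel to the hinge (unit's y), centred 115 mm from the hinge axis
- knob_dimmer_lever_grip (a point): centre of the drum knob of the knob lever, on its z axis 115 mm from the hinge; z points along the lever away from the hinge, y along the hinge
- knob_dimmer_pointer (a joint): angle of the pointer of the knob dimmer, rad, same zero, sense and hinge axis as its lever
- knob_dimmer_pointer_tip (a point): tip tab of the white pointer of the knob dimmer, 52.5 mm from the hinge axis at the unit's y = 29.5 mm (the tab ends 56 mm from the axis, 14 mm wide in y); z points along the pointer away from the hinge
- bar_dimmer: dimmer whose lever ends in a crossbar: same box and quadrant as the knob dimmer: grey box 150 (x) x 76 (y) x 40 mm, fixed to the desk; origin at the centre of its underside, z up; its lever's hinge axis lies along the unit's y, 50 mm above the origin. 
- bar_dimmer_lever (a joint): lean of the crossbar lever, rad: 0 upright, positive towards the unit's +x, stops at +-0.7; stiff hinge (0.2 Nm), stays where it is left. Steel stem 10 mm thick; black round crossbar 100 mm long and 20 mm thick, parallel to the hinge (unit's y), its middle on the stem 115 mm from the hinge axis
- bar_dimmer_lever_grip (a point): middle of the crossbar, where the stem meets it, 115 mm from the hinge; z points along the lever away from the hinge, y along the bar
- bar_dimmer_pointer (a joint): angle of the pointer of the crossbar dimmer, rad, same zero, sense and hinge axis as its lever
- bar_dimmer_pointer_tip (a point): tip tab of the white pointer of the crossbar dimmer, as on the knob dimmer
- travel_stop: loose L-shaped aluminium block, 150 g, standing upright on the deck (40 mm high) of the crossbar dimmer in the way of its lever: foot 40 (x) x 44 (y) x 20 mm, and an upright web 18 (x) x 44 (y) mm rising to 100 mm, its middle at x = -11 mm; origin at the centre of the foot's underside, z up
- tray: open grey tray 140 (x) x 100 (y) x 24 mm outside, walls and floor about 4 mm, fixed; origin at the centre of its underside. The spare objective stands in its +x half; the -x half is empty
- objective: spare objective, bystander, 35 mm across, 50 mm high, upright in the tray; origin at the centre of its underside
- vial: amber vial, bystander, 27 mm across, 70 mm high, among the task's things; origin at the centre of its underside
- wash_bottle: white wash bottle with a bent spout, bystander, body 69 mm across, 244 mm high with the spout, which reaches 86 mm to -y from the body axis; origin on the underside, 26 mm to -y from the body axis
- tip_box: pipette tip box, bystander, 64 x 100 x 76 mm; origin at the centre of its underside
Mind the look-alikes: they are no part of the job. There is more than one size of the travel_stop; the job needs the smaller.

How it is judged:
By the outcome, as a careful person would: the job done as asked, in the order asked, and still so for the second after the job is handed in, with the robot touching nothing.
It also fails if it takes over 66 s, if anything falls off the work surface, if the arm or the gripper's body presses on something with over 40 N, if the wrist force passes 120 N, or if a joint passes its speed limit or range.

## Working session

There is one attempt and no reset: what is moved stays moved. The work goes in short steps, Python scripts to look and compute and a tool call to move; the robot and the scene stay as the last step left them, time stands still between calls to the robot, and variables do not carry over. Pictures are saved under pics/ and viewed, at most 10 in all, crops included, and the job is handed in when it is done.

Besides the shell and the picture viewer there is one more tool, called after ">>>" as name(argument=value, ...) on one line, values as JSON. move_arm: Moves the arm, as the interface text tells. Its arguments: {"type":"object","properties":{"plan":{"type":"array","items":{"type":"object","properties":{"tx":{"type":"number"},"ty":{"type":"number"},"tz":{"type":"number"},"wx":{"type":"number"},"wy":{"type":"number"},"wz":{"type":"number"}}}},"gripper":{"type":"number"},"force":{"type":"number"}},"required":["plan"]}

```bash
mkdir -p pics; cat > h.py <<'E'
import numpy as np, cv2
from workcell import env, grab_frame
def get(n,p=None):
    f=grab_frame(n)
    if p: cv2.imwrite('pics/'+p,cv2.cvtColor(f['color'],cv2.COLOR_RGB2BGR))
    np.savez('%s.npz'%n,**{k:v for k,v in f.items()})
    return f
E
python3 - <<'E'
from h import *
for n in('side','top'):
    f=get(n,n+'0.png'); print({k:v for k,v in f.items() if k!='color'})
print(env.state())
E
```

```text
{'vfov': 47.530133320982856, 'cx': 282.0315867930063, 'cy': 203.50798310417534, 'view': array([[ 7.93965026e-01,  6.07962206e-01,  1.22226776e-03,
        -3.33702199e+02],
       [-2.57711368e-01,  3.34734566e-01,  9.06387125e-01,
         5.53059856e+01],
       [ 5.50639981e-01, -7.19954670e-01,  4.22446310e-01,
        -1.37582081e+03],
       [ 0.00000000e+00,  0.00000000e+00,  0.00000000e+00,
         1.00000000e+00]])}
{'vfov': 47.65189055367688, 'cx': 279.5625211325017, 'cy': 215.84150883860417, 'view': array([[-5.94589645e-03, -9.99950122e-01, -8.02498652e-03,
        -1.22960155e+02],
       [ 9.95561028e-01, -6.67323220e-03,  9.38813504e-02,
        -5.47650111e+02],
       [-9.39302204e-02, -7.43115504e-03,  9.95551049e-01,
        -9.85807852e+02],
       [ 0.00000000e+00,  0.00000000e+00,  0.00000000e+00,
         1.00000000e+00]])}
{'time_s': 0.1, 'qpos': array([ 6.27950367e+01,  1.83460422e+01,  8.96977841e+01, -2.03663461e-03,
        7.20445928e+01, -1.14472984e+00]), 'qvel': array([-0.0365057 , -0.13522466, -0.18536534,  0.04784629, -0.16208946,
       -0.04841538]), 'effort': array([ 5.84162772e-04, -4.13330805e+01, -2.32509238e+01,  7.30306841e-02,
        4.21950035e-02, -4.32831166e-05]), 'ee_pos': array([252.40208937, 516.14637819, 213.23482601]), 'ee_rot': array([-1.79911560e+02,  1.69651820e-04,  1.53940396e+02]), 'force': array([ 0.12546789, -0.28569544, -0.36135864]), 'torque': array([-0.03703501,  0.00361742, -0.02289404]), 'gripper_force': 0.0, 'gripper_width': 91.37926652376146}
```

View pics/side0.png

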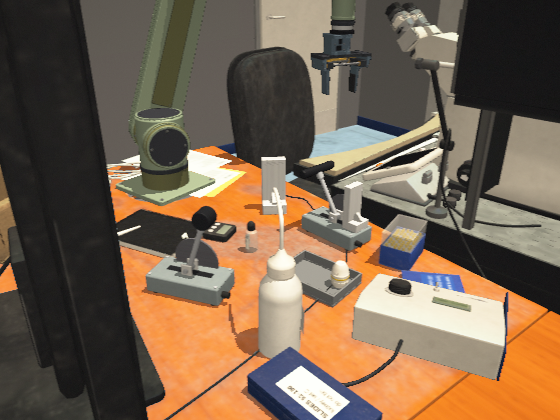

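View pics/top0.png

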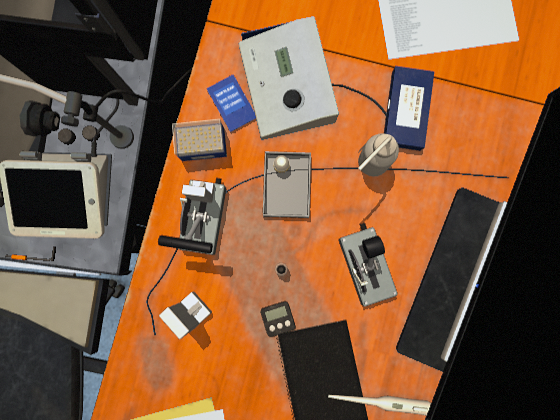

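```bash
python3 - <<'E'
from h import *
s=cv2.imread('pics/side0.png');t=cv2.imread('pics/top0.png')
r=lambda im,x,y,w,h:cv2.resize(im[y:y+h,x:x+w],(400,300),interpolation=cv2.INTER_CUBIC)
cv2.imwrite('pics/c0.png',np.vstack([np.hstack([r(s,290,150,100,105)[:300],r(s,140,195,120,110)]),np.hstack([r(t,150,170,100,100)[:300],r(t,330,220,100,90)])]))
E
```

```text
(no output)
```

View pics/c0.png

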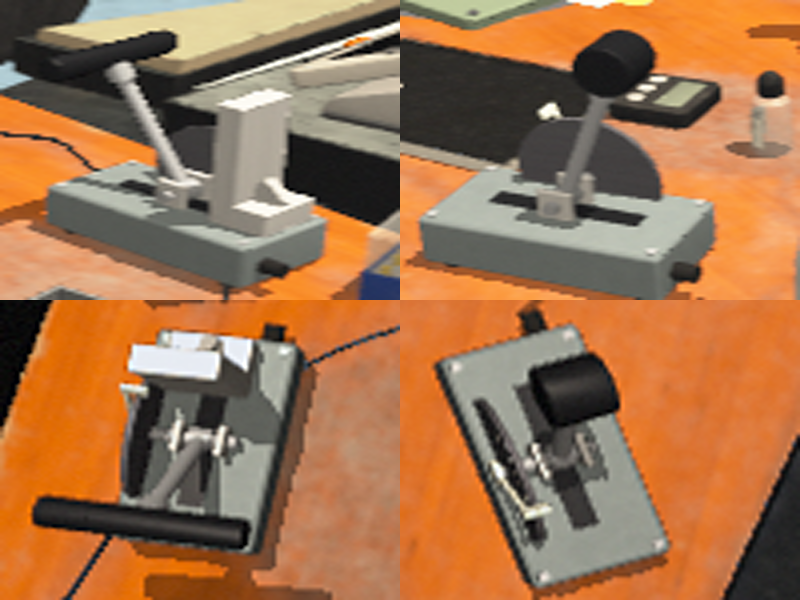

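```bash
cat >> h.py <<'E'
from scipy.optimize import least_squares
C={}
def cam(n):
    if n not in C: C[n]=dict(np.load('%s.npz'%n))
    return C[n]
def proj(n,P):
    f=cam(n);P=np.atleast_2d(P);V=f['view'];c=P@V[:3,:3].T+V[:3,3]
    F=210/np.tan(np.radians(float(f['vfov']))/2)
    return np.c_[float(f['cx'])+F*c[:,0]/-c[:,2], float(f['cy'])-F*c[:,1]/-c[:,2]]
def T(p,L):  # p=(x,y,yaw), local pts -> world
    L=np.atleast_2d(np.array(L,float));c,s=np.cos(p[2]),np.sin(p[2])
    return np.c_[p[0]+c*L[:,0]-s*L[:,1],p[1]+s*L[:,0]+c*L[:,1],L[:,2]]
def fit(obs,x0,z=0):
    def r(p): return np.concatenate([(proj(n,T(p,np.array(l)+[0,0,z]))-np.array(px)).ravel() for n,l,px in obs])
    s=least_squares(r,x0,x_scale=[10,10,.1]);return s.x,r(s.x).reshape(-1,2).round(1).tolist()
def ang(box,obs,r,y,t0=0):
    f=lambda t:np.concatenate([(proj(n,T(box,[r*np.sin(t[0]),yy,50+r*np.cos(t[0])]))-px).ravel() for n,yy,px in obs])
    s=least_squares(f,[t0]);return s.x[0],f(s.x).reshape(-1,2).round(1).tolist()
E
python3 - <<'E'
from h import *
for n in('side','top'):
    V=cam(n)['view'];print(n,-V[:3,:3].T@V[:3,3])
b,r=fit([('top',[75,38,40],(190,180.7)),('top',[75,-38,40],(225,185.7)),('top',[-75,-38,40],(215.5,254)),
('side',[75,38,40],(371.2,225.2)),('side',[75,-38,40],(346.2,241.7)),('side',[-75,-38,40],(302,216.5))],[560,200,-.1]);print('bar',b,r)
k,r=fit([('top',[75,38,40],(340,238.6)),('top',[75,-38,40],(373.7,229)),('top',[-75,-38,40],(396.7,292.9)),('top',[-75,38,40],(362.5,307)),
('side',[-75,-38,40],(146.6,277.5)),('side',[75,-38,40],(218,289.6)),('side',[75,38,40],(233.9,270.2)),('side',[-75,38,40],(165.5,255.5))],[480,-250,.3]);print('knob',k,r)
print('barlever',ang(b,[('top',50,(158.7,241)),('top',-50,(212,247.7)),('side',-50,(295,169)),('side',50,(334.5,164.7))],115,0,-.4))
print('knoblever',ang(k,[('top',0,(373.7,247.3)),('side',0,(204.2,218.1))],115,0,.4))
print('knobptr',ang(k,[('top',29.5,(360.5,283.3)),('side',29.5,(185,235.3))],52.5,0,-.4))
print('barptr',ang(b,[('top',29.5,(183.2,199.3))],52.5,0,.4))
E
```

```text
side [1036.7828013  -806.16311756  531.48966505]
top [ 451.89085031 -133.93430888 1031.84941962]
bar [ 5.44015631e+02  3.40136812e+01 -1.59423339e-01] [[1.3, -1.3], [1.7, -0.9], [-0.5, 1.3], [0.1, 0.5], [3.3, -4.5], [-2.9, -2.2]]
knob [ 4.40766368e+02 -3.10237169e+02  3.23618941e-01] [[-0.9, -1.3], [-0.3, -3.5], [1.6, 1.3], [1.1, -0.7], [-2.7, -3.3], [-0.6, 0.0], [1.1, -2.8], [0.3, -1.5]]
barlever (np.float64(-0.5650639289736301), [[2.7, -0.7], [2.3, 0.8], [5.4, 5.2], [-3.9, -1.3]])
knoblever (np.float64(0.3346354089266782), [[-0.6, -0.7], [-0.4, -1.1]])
knobptr (np.float64(-0.45300398511981854), [[3.0, -1.3], [-0.6, -0.5]])
barptr (np.float64(0.48524800175098054), [[2.5, 0.8]])
```

```bash
cat >> h.py <<'E'
def crop(n,x,y,w,h,s,lines=(),img=None):
    im=cv2.cvtColor(cam(n)['color'],cv2.COLOR_RGB2BGR)[y:y+h,x:x+w]
    im=cv2.resize(im,(w*s,h*s),interpolation=cv2.INTER_CUBIC)
    q=lambda p:tuple(int(round((a-o+.5)*s)) for a,o in zip(p,(x,y)))
    for P,col in lines:
        pp=proj(n,P)
        for a,c in zip(pp[::2],pp[1::2]): cv2.line(im,q(a),q(c),col,1,cv2.LINE_AA)
    for i in range(0,w,10): cv2.putText(im,str(x+i),(int((i+.5)*s),8),0,.3,(255,255,255),1);cv2.line(im,(int((i+.5)*s),8),(int((i+.5)*s),13),(0,255,0),1)
    for i in range(10,h,10): cv2.putText(im,str(y+i),(0,int((i+.5)*s)+3),0,.3,(255,255,255),1);cv2.line(im,(20,int((i+.5)*s)),(26,int((i+.5)*s)),(0,255,0),1)
    return im
def boxl(x0,x1,y0,y1,z0,z1):
    c=[(x,y,z) for x in(x0,x1) for y in(y0,y1) for z in(z0,z1)]
    return np.array([p for i in range(8) for j in range(i) if sum(a!=b for a,b in zip(c[i],c[j]))==1 for p in(c[i],c[j])],float)
E
python3 - <<'E'
from h import *
b=[544,34,-.159];k=[440.8,-310.2,.3236]
def L(b): return [(T(b,boxl(-75,75,-38,38,40,40.01)),(0,255,255))]
cv2.imwrite('pics/c1.png',np.hstack([crop('top',150,165,80,120,5,L(b)),crop('side',297,145,80,120,5,L(b))]))
cv2.imwrite('pics/c2.png',np.hstack([crop('top',333,220,80,100,5,L(k)),crop('side',143,200,80,100,5,L(k))]))
E
```

```text
(no output)
```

View pics/c1.png

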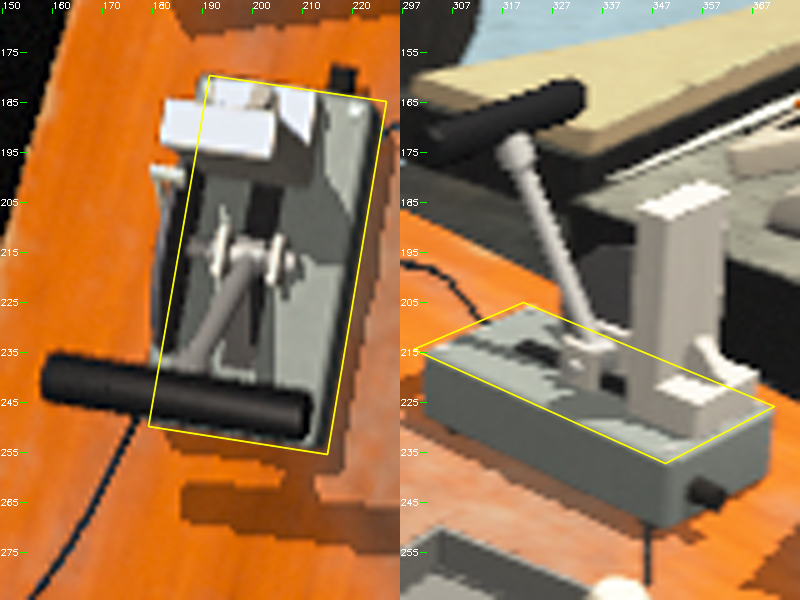

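View pics/c2.png

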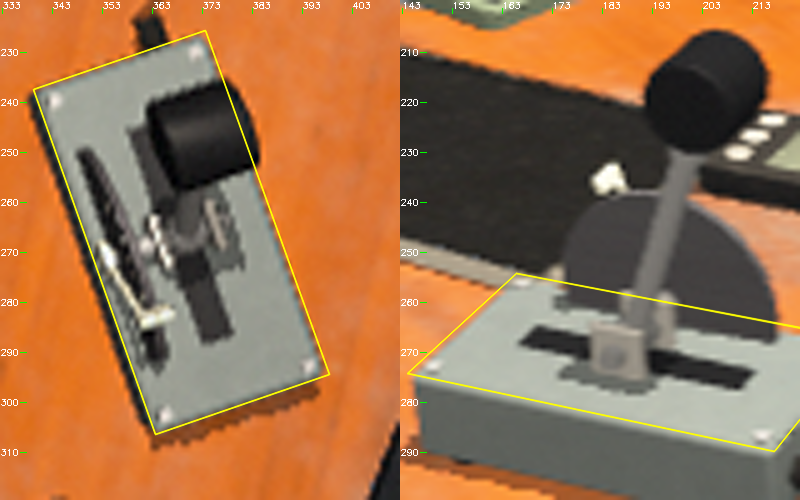

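```bash
python3 - <<'E'
from h import *
import h
BO=[('top',[75,38,40],(189.5,180.1)),('top',[75,-38,40],(223.9,184.5)),('top',[-75,-38,40],(213.9,254.9)),
('side',[-75,-38,40],(301.5,216.9)),('side',[75,-38,40],(350.5,237.5)),('side',[75,38,40],(370.5,226.1)),('side',[-75,38,40],(321.5,206.5))]
KO=[('top',[75,38,40],(339.9,237.9)),('top',[75,-38,40],(373.1,226.5)),('top',[-75,-38,40],(397.5,294.1)),('top',[-75,38,40],(363.9,305.9)),
('side',[-75,-38,40],(145.1,275.5)),('side',[75,-38,40],(216.5,288.9)),('side',[-75,38,40],(165.5,255.9))]
SO=[('top',[-2,22,140],(182.5,184.1)),('top',[-2,-22,140],(204.9,186.9)),('top',[-20,-22,140],(203.9,196.5)),('top',[-20,22,140],(181.5,194.1)),
('side',[-20,-22,140],(344.1,186.9)),('side',[-2,-22,140],(349.5,188.9)),('side',[-2,22,140],(361.9,182.5)),('side',[-20,22,140],(356.5,180.5))]
def run(kd):
    o=[]
    def px(n,P,k):
        p=proj(n,P)[0];f=cam(n);F=210/np.tan(np.radians(float(f['vfov']))/2);c=np.array([float(f['cx']),float(f['cy'])]);d=p-c
        return c+d*(1+k*(d@d)/F**2)
    def r(v):
        k={'top':v[9],'side':v[10]} if kd else {'top':0,'side':0}
        return np.concatenate([px(n,T(v[3*i:3*i+3],l),k[n])-q for i,O in enumerate((BO,KO,SO)) for n,l,q in O]+[v[9:]*3])
    v=least_squares(r,[544,34,-.16,440,-310,.32,580,30,-.16,0,0],x_scale=[10,10,.1]*3+[.1,.1]).x
    e=r(v)[:-2].reshape(-1,2)
    print(kd,v.round(3).tolist(),'rms',np.sqrt((e**2).mean()));print(e.round(1).tolist());return v
v=run(0);v=run(1)
E
```

```text
0 [544.602, 36.274, -0.143, 440.691, -310.447, 0.328, 596.413, 33.854, -0.122, 0.0, 0.0] rms 0.9896615650628359
[[0.1, -0.8], [1.2, -0.4], [0.6, -0.1], [-1.8, -2.6], [0.3, -0.8], [1.6, -0.9], [-0.1, -1.9], [-0.8, -0.5], [0.3, -1.0], [1.1, 0.0], [-0.1, 0.5], [-1.4, -1.2], [0.9, 0.7], [0.0, -1.8], [0.4, 0.4], [0.9, 0.2], [0.7, -0.1], [0.1, -0.3], [-0.3, -1.9], [1.1, -1.5], [1.1, -0.8], [-0.3, -1.0]]
1 [544.76, 36.607, -0.142, 440.055, -311.885, 0.333, 596.574, 34.406, -0.124, -0.096, -0.104] rms 0.9614960616901638
[[0.2, -0.7], [1.1, -0.4], [0.7, -0.3], [-1.6, -2.6], [0.3, -0.9], [1.4, -1.1], [-0.1, -1.9], [-0.4, -0.1], [0.4, -0.8], [0.9, -0.5], [0.3, 0.2], [-0.7, -1.6], [0.6, 0.4], [-0.1, -1.9], [0.5, 0.4], [0.8, 0.2], [0.6, -0.1], [0.2, -0.3], [-0.2, -1.9], [1.1, -1.6], [1.0, -0.8], [-0.3, -1.0]]
```

```bash
cat >> h.py <<'E'
_p=proj
BIAS={'side':np.array([0,1.3]),'top':np.array([-.6,0.])}
def proj(n,P): return _p(n,P)+BIAS[n]
def tri(a,b):
    s=least_squares(lambda P:np.r_[proj('top',P)[0]-a,proj('side',P)[0]-b],[500,-100,100],x_scale=100);return s.x.round(0),s.fun.round(1)
def atz(n,px,z): return least_squares(lambda q:proj(n,[q[0],q[1],z])[0]-px,[500,-100],x_scale=100).x.round(0)
B=[544.6,36.3,-.142];K=[440.7,-310.4,.329]
E
python3 - <<'E'
from h import *
print('barlever',ang(B,[('top',50,(159.1,239.5)),('top',-50,(211.1,247.1)),('side',50,(331.5,163.9))],115,0,-.4))
print('knoblever',ang(K,[('top',0,(373.1,246.5)),('side',0,(203.7,218.1))],115,0,.4))
print('knobptr',ang(K,[('top',29.5,(363.5,282.7)),('side',29.5,(184.1,235.5))],52.5,0,-.4))
print('barptr',ang(B,[('top',29.5,(182.9,198.9))],52.5,0,.4))
p,r=fit([('top',[70,50,24],(264,153)),('top',[70,-50,24],(311,154)),('top',[-70,-50,24],(310,219)),('top',[-70,50,24],(262,217))],[560,-130,0]);print('tray',p,r)
print('spout tip',tri((360,170),(277,190)),'spout top',tri((393,138),(277,190)))
print('bottle base side',atz('side',(279,340),0),'top bodies',atz('top',(382,158),170))
print('obj',atz('top',(282,162),54),atz('side',(341,288),4),'vial',atz('top',(282,269),70),atz('side',(251,250),0))
print('tipbox top corners',[atz('top',q,76) for q in((174,124),(222,120),(227,152),(176,155))])
print('barlever ends',T(B,[[115*np.sin(-.55),y,50+115*np.cos(.55)] for y in(-50,0,50)]).round(0).tolist())
E
```

```text
barlever (np.float64(-0.5484346657305262), [[1.0, 0.1], [2.0, -0.2], [-0.2, 0.4]])
knoblever (np.float64(0.33275955469825763), [[-0.6, 0.3], [-0.1, 0.1]])
knobptr (np.float64(-0.46519869970364064), [[-0.3, -0.3], [-0.2, 0.7]])
barptr (np.float64(0.5227224880731496), [[1.0, 0.3]])
tray [ 6.12038609e+02 -1.43462841e+02 -3.34431310e-02] [[0.4, -0.2], [-0.2, -0.0], [-0.6, -0.3], [0.4, 0.5]]
spout tip (array([ 607., -264.,  235.]), array([-1.5, -1.8, -2.2,  0.1])) spout top (array([ 652., -316.,  264.]), array([-0.3, -0.3, -0.4,  0. ]))
bottle base side [ 659. -320.] top bodies [ 639. -318.]
obj [ 657. -134.] [ 666. -137.] vial [ 435. -132.] [ 433. -128.]
tipbox top corners [array([734.,  88.]), array([741., -11.]), array([674., -21.]), array([669.,  83.])]
barlever ends [[478.0, -5.0, 148.0], [485.0, 45.0, 148.0], [492.0, 94.0, 148.0]]
```

```bash
python3 - <<'E'
from h import *
for a,b in [((30,330),(270,50)),((80,330),(310,60)),((50,240),(330,165)),((40,115),(405,20)),((70,105),(430,65)),((100,200),(420,170)),((185,300),(273,158))]: print(a,b,tri(a,b))
print(atz('top',(90,240),0),atz('top',(90,330),0),atz('top',(0,330),300))
print(proj('top',[252,516,213]),proj('side',[[252,516,213],[252,300,213],[252,100,213],[585,35,213],[419,275,213]]))
print(env.state()['ee_pos'])
E
```

```text
(30, 330) (270, 50) (array([343., 186., 393.]), array([10.9, 15. , 33.6, -4.4]))
(80, 330) (310, 60) (array([363., 152., 363.]), array([-2.8, -3.8, -8. ,  1. ]))
(50, 240) (330, 165) (array([458., 300.,  96.]), array([12. , 18.8, 30.2, -6. ]))
(40, 115) (405, 20) (array([625., 158., 469.]), array([ 2. ,  4.4,  7.4, -2.7]))
(70, 105) (430, 65) (array([672., 164., 381.]), array([ 0.2,  0.4,  0.6, -0.2]))
(100, 200) (420, 170) (array([602., 244., 101.]), array([ -8. , -14.1, -19.5,   5. ]))
(185, 300) (273, 158) (array([376.,  41., 154.]), array([ 2.4,  2.9,  4.8, -0.3]))
[499. 285.] [307. 279.] [350. 296.]
[[-102.15071303  382.15017089]] [[338.67068544  92.95731956]
 [299.18522974 105.49431952]
 [253.64244092 119.95457918]
 [355.48400846 152.08600657]
 [345.36906481 116.34459071]]
[252.40208937 516.14637819 213.23482601]
```

>>> move_arm(plan=[{"tz": -3.6}, {"tz": -3.6}, {"tz": -3.6}, {"tz": -3.6}, {"tz": -3.6}, {"tz": -3.6}, {"tz": 0}, {"tz": 0}], gripper=6)

```text
schema error: expected keys tx, ty, tz, wx, wy, wz
```

>>> move_arm(plan=[{"wz": 0.124}, {"wz": 0.124}, {"wz": 0.124}, {"wz": 0.124}, {"wz": 0.124}, {"wz": 0.124}, {"wz": 0.124}, {"wz": 0.124}, {"wz": 0.124}, {"wz": 0.124}, {"wz": 0}, {"wz": 0}])

```text
schema error: expected keys tx, ty, tz, wx, wy, wz
```

```bash
cat >> h.py <<'E'
from scipy.spatial.transform import Rotation as R
def d(p,frm=None,yaw=None):
    s=env.state();r=R.from_euler('xyz',s['ee_rot'],degrees=True)
    if yaw is not None: print('wz',np.radians(s['ee_rot'][2]-yaw).round(3))
    print('d cm',(r.inv().apply(np.array(p)-(s['ee_pos'] if frm is None else frm))/10).round(2))
E
python3 - <<'E'
from h import *
s=env.state();print(s['time_s'],s['ee_pos'],s['ee_rot'],s['qpos'])
d([340,150,430]);d([585.5,35.2,250],[340,150,430])
E
```

```text
0.1 [252.40208937 516.14637819 213.23482601] [-1.79911560e+02  1.69651820e-04  1.53940396e+02] [ 6.27950367e+01  1.83460422e+01  8.96977841e+01 -2.03663461e-03
  7.20445928e+01 -1.14472984e+00]
d cm [-23.95 -29.08 -21.63]
d cm [-27.1   0.5  18. ]
```

All six keys are needed in each row.

>>> move_arm(plan=[{"tx": 0, "ty": 0, "tz": -3.6, "wx": 0, "wy": 0, "wz": 0}, {"tx": 0, "ty": 0, "tz": -3.6, "wx": 0, "wy": 0, "wz": 0}, {"tx": 0, "ty": 0, "tz": -3.6, "wx": 0, "wy": 0, "wz": 0}, {"tx": 0, "ty": 0, "tz": -3.6, "wx": 0, "wy": 0, "wz": 0}, {"tx": 0, "ty": 0, "tz": -3.6, "wx": 0, "wy": 0, "wz": 0}, {"tx": 0, "ty": 0, "tz": -3.6, "wx": 0, "wy": 0, "wz": 0}, {"tx": 0, "ty": 0, "tz": 0, "wx": 0, "wy": 0, "wz": 0}, {"tx": 0, "ty": 0, "tz": 0, "wx": 0, "wy": 0, "wz": 0}], gripper=6)

```text
time_s: 0.77
ee_pos: [252.9, 517.1, 431.9]
ee_rot: [179.7, 0.0, 153.9]
force: [0.5, 0.5, -0.3]
gripper_width: 59.8
gripper_force: 0.0
```

>>> move_arm(plan=[{"tx": 0, "ty": 0, "tz": 0, "wx": 0, "wy": 0, "wz": 0.124}, {"tx": 0, "ty": 0, "tz": 0, "wx": 0, "wy": 0, "wz": 0.124}, {"tx": 0, "ty": 0, "tz": 0, "wx": 0, "wy": 0, "wz": 0.124}, {"tx": 0, "ty": 0, "tz": 0, "wx": 0, "wy": 0, "wz": 0.124}, {"tx": 0, "ty": 0, "tz": 0, "wx": 0, "wy": 0, "wz": 0.124}, {"tx": 0, "ty": 0, "tz": 0, "wx": 0, "wy": 0, "wz": 0.124}, {"tx": 0, "ty": 0, "tz": 0, "wx": 0, "wy": 0, "wz": 0.124}, {"tx": 0, "ty": 0, "tz": 0, "wx": 0, "wy": 0, "wz": 0.124}, {"tx": 0, "ty": 0, "tz": 0, "wx": 0, "wy": 0, "wz": 0.124}, {"tx": 0, "ty": 0, "tz": 0, "wx": 0, "wy": 0, "wz": 0.124}, {"tx": 0, "ty": 0, "tz": 0, "wx": 0, "wy": 0, "wz": 0}, {"tx": 0, "ty": 0, "tz": 0, "wx": 0, "wy": 0, "wz": 0}])

```text
time_s: 1.77
ee_pos: [252.4, 516.3, 428.3]
ee_rot: [-179.9, 0.2, 83.1]
force: [-0.0, -0.3, 0.2]
gripper_width: 59.8
gripper_force: 0.0
```

```bash
python3 - <<'E'
from h import *
s=env.state();print(s['time_s'],s['ee_pos'],s['ee_rot'],s['qpos'])
d([340,150,430]);d([585.5,35.2,250],[340,150,430])
E
```

```text
1.7667 [252.4324962  516.25816871 428.26839151] [-1.79937106e+02  1.71198742e-01  8.30757233e+01] [ 6.27965040e+01  1.58267233e+01  6.32517185e+01 -3.47747245e-04
  1.01103944e+02  6.97208082e+01]
d cm [-35.3   13.11  -0.08]
d cm [-8.38 25.77 18.  ]
```

>>> move_arm(plan=[{"tx": -3.53, "ty": 1.31, "tz": 0, "wx": 0, "wy": 0, "wz": 0}, {"tx": -3.53, "ty": 1.31, "tz": 0, "wx": 0, "wy": 0, "wz": 0}, {"tx": -3.53, "ty": 1.31, "tz": 0, "wx": 0, "wy": 0, "wz": 0}, {"tx": -3.53, "ty": 1.31, "tz": 0, "wx": 0, "wy": 0, "wz": 0}, {"tx": -3.53, "ty": 1.31, "tz": 0, "wx": 0, "wy": 0, "wz": 0}, {"tx": -3.53, "ty": 1.31, "tz": 0, "wx": 0, "wy": 0, "wz": 0}, {"tx": -3.53, "ty": 1.31, "tz": 0, "wx": 0, "wy": 0, "wz": 0}, {"tx": -3.53, "ty": 1.31, "tz": 0, "wx": 0, "wy": 0, "wz": 0}, {"tx": -3.53, "ty": 1.31, "tz": 0, "wx": 0, "wy": 0, "wz": 0}, {"tx": -3.53, "ty": 1.31, "tz": 0, "wx": 0, "wy": 0, "wz": 0}, {"tx": 0, "ty": 0, "tz": 0, "wx": 0, "wy": 0, "wz": 0}])

```text
time_s: 2.68
ee_pos: [339.5, 144.6, 429.7]
ee_rot: [179.9, 0.2, 82.6]
force: [0.3, 0.6, 0.2]
gripper_width: 60.2
gripper_force: 0.0
```

>>> move_arm(plan=[{"tx": -1.05, "ty": 3.22, "tz": 2.25, "wx": 0, "wy": 0, "wz": 0}, {"tx": -1.05, "ty": 3.22, "tz": 2.25, "wx": 0, "wy": 0, "wz": 0}, {"tx": -1.05, "ty": 3.22, "tz": 2.25, "wx": 0, "wy": 0, "wz": 0}, {"tx": -1.05, "ty": 3.22, "tz": 2.25, "wx": 0, "wy": 0, "wz": 0}, {"tx": -1.05, "ty": 3.22, "tz": 2.25, "wx": 0, "wy": 0, "wz": 0}, {"tx": -1.05, "ty": 3.22, "tz": 2.25, "wx": 0, "wy": 0, "wz": 0}, {"tx": -1.05, "ty": 3.22, "tz": 2.25, "wx": 0, "wy": 0, "wz": 0}, {"tx": -1.05, "ty": 3.22, "tz": 2.25, "wx": 0, "wy": 0, "wz": 0}, {"tx": 0, "ty": 0, "tz": 0, "wx": 0, "wy": 0, "wz": 0}, {"tx": 0, "ty": 0, "tz": 0, "wx": 0, "wy": 0, "wz": 0}])

```text
time_s: 3.52
ee_pos: [583.9, 34.9, 246.7]
ee_rot: [-179.6, 0.0, 82.9]
force: [0.0, 0.1, -0.1]
gripper_width: 59.5
gripper_force: 0.0
```

```bash
python3 - <<'E'
from h import *
s=env.state();print(s['time_s'],s['ee_pos'],s['ee_rot'],s['qpos'])
d([585.5,35.2,99],yaw=83)
E
```

```text
3.5167 [583.90462681  34.89458433 246.67022529] [-1.79635117e+02  2.59040494e-02  8.29427115e+01] [2.27418235e+00 1.83873238e+01 8.47846555e+01 3.44605237e-02
 7.71922776e+01 9.32380731e+00]
wz -0.001
d cm [ 0.06  0.25 14.77]
```

>>> move_arm(plan=[{"tx": 0, "ty": 0.1, "tz": 2.2, "wx": 0, "wy": 0, "wz": 0}, {"tx": 0, "ty": 0, "tz": 2.2, "wx": 0, "wy": 0, "wz": 0}, {"tx": 0, "ty": 0, "tz": 2.2, "wx": 0, "wy": 0, "wz": 0}, {"tx": 0, "ty": 0, "tz": 2.2, "wx": 0, "wy": 0, "wz": 0}, {"tx": 0, "ty": 0, "tz": 2.2, "wx": 0, "wy": 0, "wz": 0}, {"tx": 0, "ty": 0, "tz": 2.2, "wx": 0, "wy": 0, "wz": 0}, {"tx": 0, "ty": 0, "tz": 1.5, "wx": 0, "wy": 0, "wz": 0}, {"tx": 0, "ty": 0, "tz": 0, "wx": 0, "wy": 0, "wz": 0}, {"tx": 0, "ty": 0, "tz": 0, "wx": 0, "wy": 0, "wz": 0}])

```text
time_s: 4.27
ee_pos: [584.6, 35.8, 103.8]
ee_rot: [180.0, -0.0, 83.0]
force: [0.0, -0.1, 0.8]
gripper_width: 60.0
gripper_force: 0.0
```

```bash
python3 - <<'E'
from h import *
for n in('side','top'): get(n)
s=env.state();print(s['time_s'],s['ee_pos'],s['force'])
S=[596.5,34,-.123]
L=[(T(S,boxl(-20,-2,-22,22,60,140)),(0,255,255)),(T(S,boxl(-20,20,-22,22,40,60)),(0,255,255))]
cv2.imwrite('pics/c3.png',np.hstack([crop('top',150,150,80,120,5,L),crop('side',310,120,80,120,5,L)]))
E
```

```text
4.3667 [585.98366741  35.44164215 105.02559944] [-0.57850196  1.09620151  0.41600012]
```

View pics/c3.png

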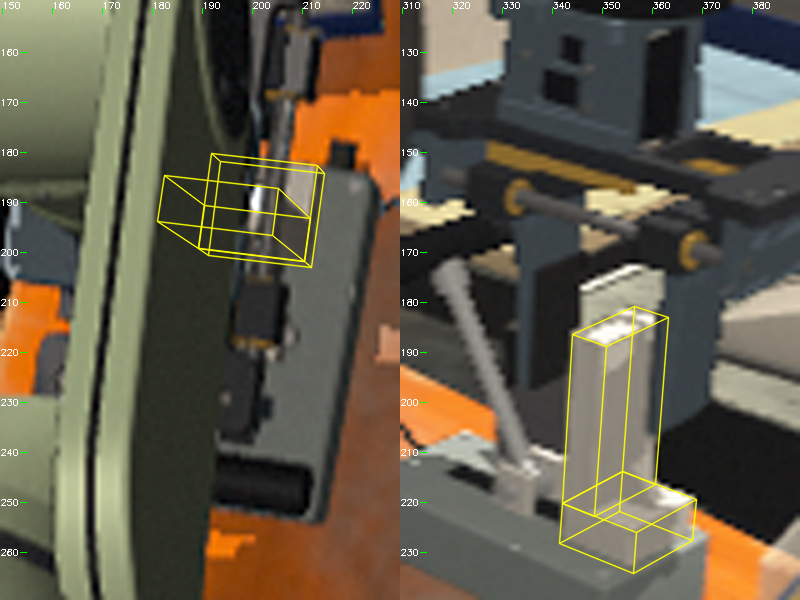

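>>> move_arm(plan=[{"tx": 0, "ty": 0, "tz": 0.2, "wx": 0, "wy": 0, "wz": 0}, {"tx": 0, "ty": 0, "tz": 0, "wx": 0, "wy": 0, "wz": 0}, {"tx": 0, "ty": 0, "tz": 0, "wx": 0, "wy": 0, "wz": 0}, {"tx": 0, "ty": 0, "tz": 0, "wx": 0, "wy": 0, "wz": 0}, {"tx": 0, "ty": 0, "tz": 0, "wx": 0, "wy": 0, "wz": 0}, {"tx": 0, "ty": 0, "tz": 0, "wx": 0, "wy": 0, "wz": 0}, {"tx": 0, "ty": 0, "tz": 0, "wx": 0, "wy": 0, "wz": 0}, {"tx": 0, "ty": 0, "tz": 0, "wx": 0, "wy": 0, "wz": 0}], gripper=0.5, force=25)

```text
time_s: 5.03
ee_pos: [585.2, 34.7, 101.0]
ee_rot: [-180.0, -0.0, 82.9]
force: [0.1, 0.2, 1.2]
gripper_width: 17.6
gripper_force: 25.0
```

```bash
python3 - <<'E'
from h import *
s=env.state();print(s['time_s'],s['ee_pos'],s['ee_rot'],s['force'],s['gripper_width'],s['gripper_force'])
c=T([612,-143.5,-.033],[[-44,2,0]])[0];print(c)
d([c[0],c[1],185],[s['ee_pos'][0],s['ee_pos'][1],185],yaw=88)
E
```

```text
5.0333 [585.18153086  34.65452198 100.9681926 ] [-1.79999602e+02 -1.81053128e-03  8.28893245e+01] [0.05012015 0.23144203 1.18559656] 17.56014716328486 24.999925196170807
[ 568.08994385 -140.04935242    0.        ]
wz -0.089
d cm [-17.55   0.47  -0.  ]
```

>>> move_arm(plan=[{"tx": 0, "ty": 0, "tz": -1.5, "wx": 0, "wy": 0, "wz": 0}, {"tx": 0, "ty": 0, "tz": -2.5, "wx": 0, "wy": 0, "wz": 0}, {"tx": 0, "ty": 0, "tz": -2.5, "wx": 0, "wy": 0, "wz": 0}, {"tx": -1.5, "ty": 0.07, "tz": -1.5, "wx": 0, "wy": 0, "wz": 0}, {"tx": -3, "ty": 0.1, "tz": 0, "wx": 0, "wy": 0, "wz": 0}, {"tx": -3.5, "ty": 0.1, "tz": 0, "wx": 0, "wy": 0, "wz": 0}, {"tx": -3.5, "ty": 0.1, "tz": 0, "wx": 0, "wy": 0, "wz": 0}, {"tx": -3.5, "ty": 0.1, "tz": 0, "wx": 0, "wy": 0, "wz": 0}, {"tx": -2.5, "ty": 0, "tz": 0, "wx": 0, "wy": 0, "wz": 0}, {"tx": 0, "ty": 0, "tz": 0, "wx": 0, "wy": 0, "wz": -0.09}, {"tx": 0, "ty": 0, "tz": 0, "wx": 0, "wy": 0, "wz": 0}, {"tx": 0, "ty": 0, "tz": 0, "wx": 0, "wy": 0, "wz": 0}])

```text
time_s: 6.03
ee_pos: [567.9, -139.5, 180.6]
ee_rot: [-180.0, -0.0, 87.9]
force: [-0.3, 0.5, -1.7]
gripper_width: 17.8
gripper_force: 25.0
```

```bash
python3 - <<'E'
from h import *
s=env.state();print(s['time_s'],s['ee_pos'],s['ee_rot'],s['force'],s['gripper_width'],s['gripper_force'])
d([568,-140,69],yaw=88)
for n in('side','top'): get(n)
S=[612,-143.5,-.033]
L=[(T(S,boxl(-66,66,-46,46,4,24)),(0,255,255)),(T(S,boxl(-53,-13,-20,24,4,4.01)),(255,0,255))]
cv2.imwrite('pics/c4.png',np.hstack([crop('top',240,130,80,110,5,L),crop('side',285,190,80,110,5,L)]))
E
```

```text
6.0333 [ 567.91022101 -139.48569918  180.56762935] [-1.79959729e+02 -3.75814214e-02  8.79021016e+01] [-0.29609877  0.5369145  -1.72650476] 17.82177168175369 24.99951660633087
wz -0.002
d cm [-0.06  0.02 11.16]
```

View pics/c4.png

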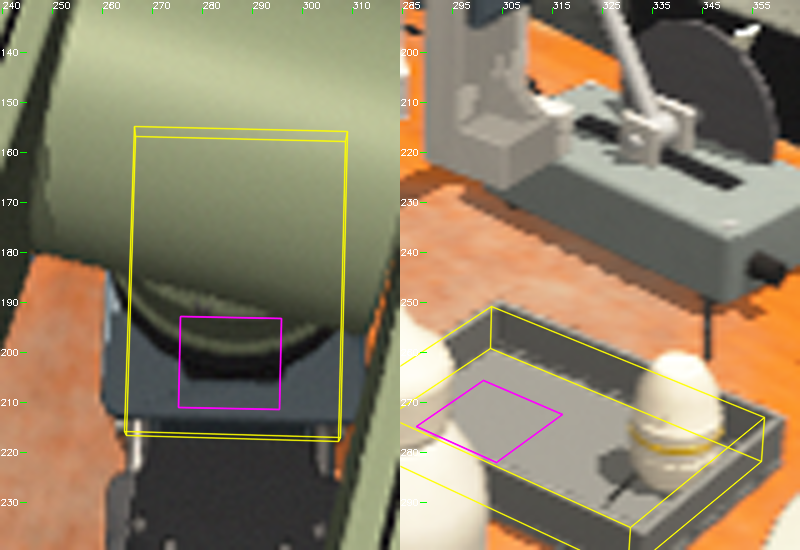

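>>> move_arm(plan=[{"tx": 0, "ty": 0.4, "tz": 1.5, "wx": 0, "wy": 0, "wz": 0}, {"tx": 0, "ty": 0, "tz": 2, "wx": 0, "wy": 0, "wz": 0}, {"tx": 0, "ty": 0, "tz": 2, "wx": 0, "wy": 0, "wz": 0}, {"tx": 0, "ty": 0, "tz": 2, "wx": 0, "wy": 0, "wz": 0}, {"tx": 0, "ty": 0, "tz": 1.5, "wx": 0, "wy": 0, "wz": 0}, {"tx": 0, "ty": 0, "tz": 1, "wx": 0, "wy": 0, "wz": 0}, {"tx": 0, "ty": 0, "tz": 0.7, "wx": 0, "wy": 0, "wz": 0}, {"tx": 0, "ty": 0, "tz": 0.3, "wx": 0, "wy": 0, "wz": 0}, {"tx": 0, "ty": 0, "tz": 0, "wx": 0, "wy": 0, "wz": 0}, {"tx": 0, "ty": 0, "tz": 0, "wx": 0, "wy": 0, "wz": 0}, {"tx": 0, "ty": 0, "tz": 0, "wx": 0, "wy": 0, "wz": 0}])

```text
time_s: 7.05
ee_pos: [572.9, -139.8, 71.9]
ee_rot: [179.9, 0.0, 88.1]
force: [0.3, 1.1, -1.2]
gripper_width: 18.0
gripper_force: 25.0
```

>>> move_arm(plan=[{"tx": 0, "ty": 0, "tz": 0.1, "wx": 0, "wy": 0, "wz": 0}, {"tx": 0, "ty": 0, "tz": 0.1, "wx": 0, "wy": 0, "wz": 0}, {"tx": 0, "ty": 0, "tz": 0, "wx": 0, "wy": 0, "wz": 0}])

```text
time_s: 7.3
ee_pos: [572.2, -139.7, 69.1]
ee_rot: [180.0, -0.0, 88.0]
force: [0.3, -0.1, -1.7]
gripper_width: 18.0
gripper_force: 25.0
```

>>> move_arm(plan=[{"tx": 0, "ty": 0, "tz": 0.15, "wx": 0, "wy": 0, "wz": 0}, {"tx": 0, "ty": 0, "tz": 0.1, "wx": 0, "wy": 0, "wz": 0}, {"tx": 0, "ty": 0, "tz": 0, "wx": 0, "wy": 0, "wz": 0}, {"tx": 0, "ty": 0, "tz": 0, "wx": 0, "wy": 0, "wz": 0}])

```text
time_s: 7.63
ee_pos: [572.1, -139.6, 66.3]
ee_rot: [-180.0, -0.0, 88.1]
force: [0.4, 0.9, -1.3]
gripper_width: 17.6
gripper_force: 25.0
```

>>> move_arm(plan=[{"tx": 0, "ty": 0, "tz": 0.1, "wx": 0, "wy": 0, "wz": 0}, {"tx": 0, "ty": 0, "tz": 0, "wx": 0, "wy": 0, "wz": 0}, {"tx": 0, "ty": 0, "tz": 0, "wx": 0, "wy": 0, "wz": 0}])

```text
time_s: 7.88
ee_pos: [572.1, -139.6, 65.4]
ee_rot: [-180.0, -0.0, 88.0]
force: [0.3, 0.7, -1.3]
gripper_width: 17.8
gripper_force: 25.0
```

>>> move_arm(plan=[{"tx": 0, "ty": 0, "tz": 0.1, "wx": 0, "wy": 0, "wz": 0}, {"tx": 0, "ty": 0, "tz": 0, "wx": 0, "wy": 0, "wz": 0}, {"tx": 0, "ty": 0, "tz": 0, "wx": 0, "wy": 0, "wz": 0}])

```text
time_s: 8.13
ee_pos: [572.3, -139.7, 65.0]
ee_rot: [180.0, 0.0, 88.1]
force: [-1.0, -0.9, 2.7]
gripper_width: 18.1
gripper_force: 25.0
```

>>> move_arm(plan=[{"tx": 0, "ty": 0, "tz": 0, "wx": 0, "wy": 0, "wz": 0}, {"tx": 0, "ty": 0, "tz": 0, "wx": 0, "wy": 0, "wz": 0}, {"tx": 0, "ty": 0, "tz": 0, "wx": 0, "wy": 0, "wz": 0}, {"tx": 0, "ty": 0, "tz": 0, "wx": 0, "wy": 0, "wz": 0}, {"tx": 0, "ty": 0, "tz": 0, "wx": 0, "wy": 0, "wz": 0}, {"tx": 0, "ty": 0, "tz": -1, "wx": 0, "wy": 0, "wz": 0}, {"tx": 0, "ty": 0, "tz": -2.5, "wx": 0, "wy": 0, "wz": 0}, {"tx": 0, "ty": 0, "tz": -3.5, "wx": 0, "wy": 0, "wz": 0}, {"tx": 0, "ty": 0, "tz": -3.5, "wx": 0, "wy": 0, "wz": 0}, {"tx": 0, "ty": 0, "tz": -3.5, "wx": 0, "wy": 0, "wz": 0}, {"tx": 0, "ty": 0, "tz": 0, "wx": 0, "wy": 0, "wz": 0}], gripper=4.8)

```text
time_s: 9.05
ee_pos: [576.1, -140.6, 213.1]
ee_rot: [179.1, 0.2, 88.0]
force: [0.4, 0.3, 1.0]
gripper_width: 48.0
gripper_force: 0.0
```

```bash
python3 - <<'E'
from h import *
s=env.state();print(s['time_s'],s['ee_pos'],s['ee_rot'],s['gripper_width'])
print('barptr',ang(B,[('top',29.5,(182.9,198.9)),('side',29.5,(353.9,195.9))],52.5,0,.4),ang(B,[('side',29.5,(353.9,195.9))],52.5,0,.4))
a=.333;P=lambda a,dz=-12:T(K,[[115*np.sin(a),0,50+115*np.cos(a)+dz]])[0]
p=P(a);print(p,P(-.465));d([p[0],p[1],230],yaw=108.8)
a=-.548;print(T(B,[[115*np.sin(a),-30,50+115*np.cos(a)-14]]))
E
```

```text
9.05 [ 576.11551935 -140.64525163  213.12343283] [179.13382793   0.18723736  88.04963947] 48.03596049664956
barptr (np.float64(0.4837941121021859), [[0.8, 1.1], [-0.6, 1.8]]) (np.float64(0.4478146143587992), [[-1.2, 1.2]])
[ 476.27499691 -298.25441407  146.68258525] [ 391.89721378 -327.06165805  140.78948004]
wz -0.362
d cm [-16.1   -9.42  -1.78]
[[481.04449826  15.08101158 134.16034194]]
```

>>> move_arm(plan=[{"tx": 0, "ty": 0, "tz": 0, "wx": 0, "wy": 0, "wz": -0.121}, {"tx": 0, "ty": 0, "tz": 0, "wx": 0, "wy": 0, "wz": -0.121}, {"tx": 0, "ty": 0, "tz": 0, "wx": 0, "wy": 0, "wz": -0.121}, {"tx": 1.07, "ty": -3.16, "tz": 0, "wx": 0, "wy": 0, "wz": 0}, {"tx": 1.07, "ty": -3.16, "tz": 0, "wx": 0, "wy": 0, "wz": 0}, {"tx": 1.07, "ty": -3.16, "tz": 0, "wx": 0, "wy": 0, "wz": 0}, {"tx": -3, "ty": -1.02, "tz": 0, "wx": 0, "wy": 0, "wz": 0}, {"tx": -3, "ty": -1.02, "tz": 0, "wx": 0, "wy": 0, "wz": 0}, {"tx": -3, "ty": -1.02, "tz": 0, "wx": 0, "wy": 0, "wz": 0}, {"tx": -3, "ty": -1.02, "tz": 0, "wx": 0, "wy": 0, "wz": 0}, {"tx": -3, "ty": -1.02, "tz": 0, "wx": 0, "wy": 0, "wz": 0}, {"tx": 0, "ty": 0, "tz": 0, "wx": 0, "wy": 0, "wz": 0}], gripper=6.5)

```text
time_s: 10.05
ee_pos: [472.4, -303.5, 204.8]
ee_rot: [180.0, 0.2, 108.6]
force: [0.9, -0.2, 0.6]
gripper_width: 65.3
gripper_force: 0.0
```

```bash
python3 - <<'E'
from h import *
s=env.state();print(s['time_s'],s['ee_pos'],s['ee_rot'],s['gripper_width'])
d([476.3,-298.3,147],yaw=108.8)
E
```

```text
10.05 [ 472.42371075 -303.49070206  204.81420449] [179.98888589   0.23178011 108.63256546] 65.28107057468883
wz -0.003
d cm [0.39 0.53 5.78]
```

>>> move_arm(plan=[{"tx": 0.3, "ty": 0.4, "tz": 0, "wx": 0, "wy": 0, "wz": 0}, {"tx": 0, "ty": 0, "tz": 0, "wx": 0, "wy": 0, "wz": 0}, {"tx": 0, "ty": 0, "tz": 1.5, "wx": 0, "wy": 0, "wz": 0}, {"tx": 0, "ty": 0, "tz": 1.5, "wx": 0, "wy": 0, "wz": 0}, {"tx": 0, "ty": 0, "tz": 1.5, "wx": 0, "wy": 0, "wz": 0}, {"tx": 0, "ty": 0, "tz": 1, "wx": 0, "wy": 0, "wz": 0}, {"tx": 0, "ty": 0, "tz": 0, "wx": 0, "wy": 0, "wz": 0}, {"tx": 0, "ty": 0, "tz": 0, "wx": 0, "wy": 0, "wz": 0}, {"tx": 0, "ty": 0, "tz": 0, "wx": 0, "wy": 0, "wz": 0}])

```text
time_s: 10.8
ee_pos: [475.8, -294.0, 150.4]
ee_rot: [179.9, 0.1, 108.9]
force: [-0.1, 0.3, 0.1]
gripper_width: 65.0
gripper_force: 0.0
```

```bash
python3 - <<'E'
from h import *
s=env.state();print(s['time_s'],s['ee_pos'],s['ee_rot'],s['gripper_width'])
d([476.3,-298.3,147],yaw=108.8)
E
```

```text
10.8 [ 475.76245791 -293.98688286  150.39567215] [1.79933649e+02 6.94025807e-02 1.08892944e+02] 65.03318471510173
wz 0.002
d cm [-0.43 -0.09  0.34]
```

>>> move_arm(plan=[{"tx": -0.4, "ty": 0, "tz": 0.4, "wx": 0, "wy": 0, "wz": 0}, {"tx": 0, "ty": 0, "tz": 0, "wx": 0, "wy": 0, "wz": 0}, {"tx": 0, "ty": 0, "tz": 0, "wx": 0, "wy": 0, "wz": 0}, {"tx": 0, "ty": 0, "tz": 0, "wx": 0, "wy": 0, "wz": 0}, {"tx": 0, "ty": 0, "tz": 0, "wx": 0, "wy": 0, "wz": 0}, {"tx": 0, "ty": 0, "tz": 0, "wx": 0, "wy": 0, "wz": 0}, {"tx": 0, "ty": 0, "tz": 0, "wx": 0, "wy": 0, "wz": 0}], gripper=2.5, force=8)

```text
time_s: 11.38
ee_pos: [476.5, -298.1, 145.6]
ee_rot: [180.0, 0.0, 108.8]
force: [-0.4, -0.0, 1.5]
gripper_width: 35.7
gripper_force: 8.0
```

```bash
python3 - <<'E'
from h import *
s=env.state();print(s['time_s'],s['ee_pos'],s['ee_rot'],s['gripper_width'],s['gripper_force'],s['force'])
l=np.array([s['ee_pos'][0]-K[0],s['ee_pos'][1]-K[1]]);lx=np.cos(K[2])*l[0]+np.sin(K[2])*l[1];print('local x',lx,'angle',np.arcsin(lx/115))
P=lambda a:T(K,[[115*np.sin(a),0,50+115*np.cos(a)]])[0]
A=np.linspace(.333,-.465,9)
r=R.from_euler('xyz',[180,0,np.degrees(K[2])+90],degrees=True)
for a,b in zip(A[:-1],A[1:]): print((r.inv().apply(P(b)-P(a))/10).round(2))
E
```

```text
11.3833 [ 476.54746799 -298.07083869  145.6304927 ] [1.79968277e+02 1.60953386e-02 1.08827369e+02] 35.689229225834524 7.999613732099533 [-0.37367179 -0.03444506  1.48942601]
local x 37.90833465776706 angle 0.3359197930057064
[ 0.   -1.1  -0.32]
[-0.   -1.13 -0.21]
[ 0.   -1.14 -0.1 ]
[-0.   -1.15  0.02]
[-0.   -1.14  0.13]
[-0.   -1.12  0.25]
[ 0.   -1.09  0.36]
[-0.   -1.05  0.46]
```

>>> move_arm(plan=[{"tx": 0, "ty": -1.1, "tz": -0.32, "wx": 0, "wy": 0, "wz": 0}, {"tx": 0, "ty": -1.13, "tz": -0.21, "wx": 0, "wy": 0, "wz": 0}, {"tx": 0, "ty": -1.14, "tz": -0.1, "wx": 0, "wy": 0, "wz": 0}, {"tx": 0, "ty": -1.15, "tz": 0.02, "wx": 0, "wy": 0, "wz": 0}, {"tx": 0, "ty": -1.14, "tz": 0.13, "wx": 0, "wy": 0, "wz": 0}, {"tx": 0, "ty": -1.12, "tz": 0.25, "wx": 0, "wy": 0, "wz": 0}, {"tx": 0, "ty": -1.09, "tz": 0.36, "wx": 0, "wy": 0, "wz": 0}, {"tx": 0, "ty": -1.05, "tz": 0.46, "wx": 0, "wy": 0, "wz": 0}, {"tx": 0, "ty": 0, "tz": 0, "wx": 0, "wy": 0, "wz": 0}, {"tx": 0, "ty": 0, "tz": 0, "wx": 0, "wy": 0, "wz": 0}, {"tx": 0, "ty": 0, "tz": 0, "wx": 0, "wy": 0, "wz": 0}])

```text
time_s: 12.3
ee_pos: [389.8, -327.2, 138.8]
ee_rot: [-179.7, -0.1, 108.9]
force: [-4.2, -3.3, 2.9]
gripper_width: 35.8
gripper_force: 8.0
```

```bash
python3 - <<'E'
from h import *
for i in range(3):
    get('side');s=env.state();l=s['ee_pos'][:2]-K[:2];lx=np.cos(K[2])*l[0]+np.sin(K[2])*l[1];print(s['ee_pos'],'local x',lx,'angle',np.arcsin(lx/115),s['force'],s['gripper_width'])
E
```

```text
[ 390.03909698 -327.12404778  138.9773488 ] local x -53.34723849450168 angle -0.48238013181339157 [-4.98120816 -2.77709868  1.38123145] 36.05152643818713
[ 390.21593396 -327.08199578  139.10895558] local x -53.16629913401427 angle -0.4806049117168078 [-4.47896252 -4.1568577   1.75886305] 35.71254656799784
[ 390.27852063 -327.03839576  139.15676912] local x -53.09298221186645 angle -0.47988605757332764 [-4.84601142 -3.44083854  3.27257337] 35.984687357053346
```

>>> move_arm(plan=[{"tx": 0, "ty": 0, "tz": 0, "wx": 0, "wy": 0, "wz": 0}, {"tx": 0, "ty": 0, "tz": 0, "wx": 0, "wy": 0, "wz": 0}, {"tx": 0, "ty": 0, "tz": 0, "wx": 0, "wy": 0, "wz": 0}, {"tx": 0, "ty": 0, "tz": 0, "wx": 0, "wy": 0, "wz": 0}, {"tx": 0, "ty": 0, "tz": -1, "wx": 0, "wy": 0, "wz": 0}, {"tx": 0, "ty": 0, "tz": -2.5, "wx": 0, "wy": 0, "wz": 0}, {"tx": 0, "ty": 0, "tz": -3, "wx": 0, "wy": 0, "wz": 0}, {"tx": 0, "ty": 0, "tz": -3, "wx": 0, "wy": 0, "wz": 0.117}, {"tx": 0, "ty": 0, "tz": 0, "wx": 0, "wy": 0, "wz": 0.117}, {"tx": 0, "ty": 0, "tz": 0, "wx": 0, "wy": 0, "wz": 0.117}, {"tx": 0, "ty": 0, "tz": 0, "wx": 0, "wy": 0, "wz": 0.117}, {"tx": 0, "ty": 0, "tz": 0, "wx": 0, "wy": 0, "wz": 0}], gripper=6)

```text
time_s: 13.45
ee_pos: [392.2, -326.7, 235.5]
ee_rot: [179.9, 0.0, 81.9]
force: [0.1, -0.1, 0.6]
gripper_width: 60.4
gripper_force: 0.0
```

```bash
python3 - <<'E'
from h import *
s=env.state();print(s['ee_pos'],s['ee_rot']);d([481,15,230],yaw=81.9)
E
```

```text
[ 392.19750948 -326.72084861  235.47979845] [1.79934709e+02 2.04722026e-02 8.19410403e+01]
wz 0.001
d cm [35.08  4.    0.54]
```

>>> move_arm(plan=[{"tx": 3.5, "ty": 0.4, "tz": 0, "wx": 0, "wy": 0, "wz": 0}, {"tx": 3.5, "ty": 0.4, "tz": 0, "wx": 0, "wy": 0, "wz": 0}, {"tx": 3.5, "ty": 0.4, "tz": 0, "wx": 0, "wy": 0, "wz": 0}, {"tx": 3.5, "ty": 0.4, "tz": 0, "wx": 0, "wy": 0, "wz": 0}, {"tx": 3.5, "ty": 0.4, "tz": 0, "wx": 0, "wy": 0, "wz": 0}, {"tx": 3.5, "ty": 0.4, "tz": 0, "wx": 0, "wy": 0, "wz": 0}, {"tx": 3.5, "ty": 0.4, "tz": 0, "wx": 0, "wy": 0, "wz": 0}, {"tx": 3.5, "ty": 0.4, "tz": 0, "wx": 0, "wy": 0, "wz": 0}, {"tx": 3.5, "ty": 0.4, "tz": 0, "wx": 0, "wy": 0, "wz": 0}, {"tx": 3.5, "ty": 0.4, "tz": 0, "wx": 0, "wy": 0, "wz": 0}, {"tx": 0, "ty": 0, "tz": 0, "wx": 0, "wy": 0, "wz": 0}, {"tx": 0, "ty": 0, "tz": 0, "wx": 0, "wy": 0, "wz": 0}])

```text
time_s: 14.45
ee_pos: [480.2, 15.7, 234.7]
ee_rot: [-180.0, 0.0, 82.4]
force: [-0.4, 0.6, -0.0]
gripper_width: 60.4
gripper_force: 0.0
```

```bash
python3 - <<'E'
from h import *
for n in('side','top'): get(n)
s=env.state();print(s['ee_pos'],s['ee_rot']);d([481,15,134],yaw=81.9)
def lv(b,t): 
    q=lambda r,y:[r*np.sin(t),y,50+r*np.cos(t)]
    return [(T(b,[q(0,29.5),q(120,29.5),q(0,0),q(115,0)]),(0,255,255))]
cv2.imwrite('pics/c5.png',np.vstack([np.hstack([crop('top',335,225,80,75,5,lv(K,-.465)),crop('side',143,205,80,75,5,lv(K,-.465))]),
np.hstack([crop('top',255,145,80,45,5),crop('side',330,180,80,45,5,lv(B,.484))])]))
E
```

```text
[479.84819577  13.81551916 234.66914296] [-1.79989243e+02  3.05445296e-02  8.21356438e+01]
wz 0.004
d cm [ 0.14  0.1  10.07]
```

View pics/c5.png

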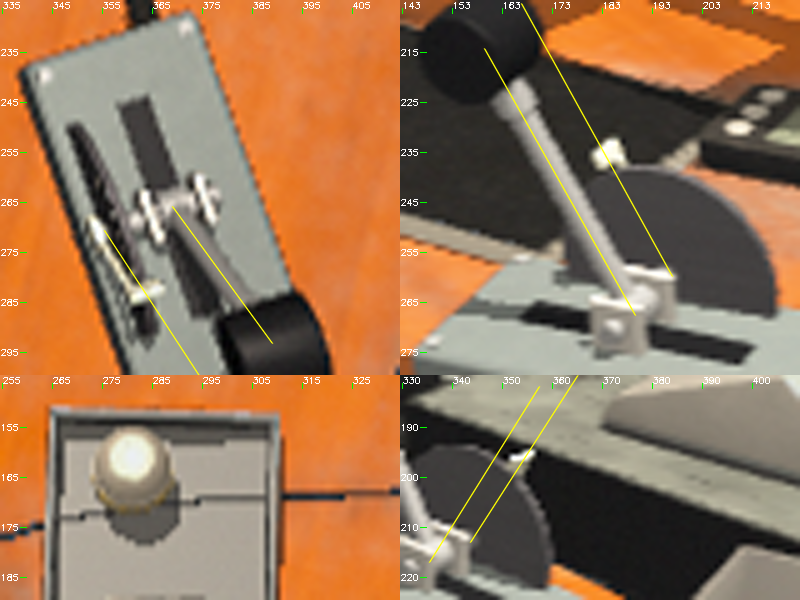

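```bash
cat >> h.py <<'E'
from scipy.ndimage import map_coordinates
def edges(img,n,p,off,segs,w=4):
    out=[]
    im=cv2.GaussianBlur(img.astype(np.float32),(0,0),.6)
    for a,b in segs:
        A,Bq=[proj(n,T(p,q))[0]+off for q in(a,b)]
        t=(Bq-A)/np.linalg.norm(Bq-A);nn=np.array([-t[1],t[0]]);s=np.arange(-w,w+.01,.25)
        for f in np.linspace(.08,.92,25):
            c=A+(Bq-A)*f;q=c[:,None]+nn[:,None]*s
            pr=np.stack([map_coordinates(im[:,:,k],[q[1],q[0]],order=1,mode='nearest') for k in range(3)])
            g=np.abs(np.gradient(pr,axis=1)).sum(0);i=g.argmax()
            if g[i]>12 and 2<i<len(s)-3: out.append((n,np.array(a,float),np.array(b,float),f,nn@(c+nn*s[i]),nn))
    return out
def refine(imgs,p0,segs,it=4):
    v=np.r_[p0,0,0,0,0]
    for k in range(it):
        E=sum([edges(imgs[n],n,v[:3],v[3+2*j:5+2*j],segs[n],5-k) for j,n in enumerate(('side','top'))],[])
        def r(v):
            o={'side':v[3:5],'top':v[5:7]}
            return np.r_[[nn@(proj(n,T(v[:3],a+(b-a)*f))[0]+o[n])-m for n,a,b,f,m,nn in E],v[3:]*3]
        v=least_squares(r,v,x_scale=[1,1,.01,1,1,1,1],loss='soft_l1',f_scale=.5).x
    return v,len(E),np.median(np.abs(r(v)[:-4]))
E
cat > ref.py <<'E'
from h import *
rd=lambda f:cv2.cvtColor(cv2.imread('pics/'+f),cv2.COLOR_BGR2RGB)
I0={'side':rd('side0.png'),'top':rd('top0.png')}
c={'pp':[75,38,40],'pm':[75,-38,40],'mm':[-75,-38,40],'mp':[-75,38,40]}
sg=lambda *l:[(c[a],c[b]) for a,b in l]
alls=sg(('pp','pm'),('pm','mm'),('mm','mp'),('mp','pp'))
vk=refine(I0,K,{'side':sg(('pm','mm'),('mm','mp'),('pp','pm')),'top':alls});print(vk)
vb=refine(I0,B,{'side':sg(('pm','mm'),('pp','pm'),('mm','mp')),'top':sg(('pm','mm'),('mm','mp'),('pp','pm'))});print(vb)
# white tab centroids
def tab(n,v,t,half=6):
    o=v[3:5] if n=='side' else v[5:7]
    q=proj(n,T(v[:3],[52.5*np.sin(t),29.5,50+52.5*np.cos(t)]))[0]+o
    x,y=np.round(q).astype(int);w=I0[n][y-half:y+half+1,x-half:x+half+1].min(2).astype(int)
    print(n,q.round(1),'x',x-half,'y',y-half);print(w)
for n in('side','top'): tab(n,vk[0],-.465)
tab('top',vb[0],.484)
f=np.load('side.npz')['color'];I0['side']=f;tab('side',vb[0],.484)
E
python3 ref.py
```

```text
(array([ 4.40499974e+02, -3.10675461e+02,  3.15011092e-01,  4.95536650e-03,
       -4.81326080e-02,  1.21324933e-01, -7.19527201e-02]), 159, np.float64(0.3930088818235049))
(array([ 5.45841603e+02,  3.81903236e+01, -1.65672001e-01, -1.79834547e-01,
       -1.63738727e-01, -1.76888504e-02, -1.53637086e-01]), 138, np.float64(0.23727503312079534))
side [184.  236.1] x 178 y 230
[[ 44  41  42  42  41  39  37  37  42  44  45  40  39]
 [ 41  40  42  42  40  38  38  39  41  42  42  41  41]
 [ 42  42  41  43  42  43  69  98  83  39  42  41  40]
 [ 39  38  40  39  40  92 226 249 193  41  40  42  44]
 [ 39  41  41  42 100 223 246 238 207 109  42  44  43]
 [ 42  42  40 114 226 246 238 237 222 148  41  41  41]
 [ 38  39  41 114 222 244 235 228 240 222  52  42  39]
 [ 41  41  41  74 155 219 216 151 159 176 110  40  44]
 [ 42  42  40  41 117 155 117  46  98 140 126 117 128]
 [ 40  40  40  40  41  48  64  85  88  71  63  63  64]
 [ 40  39  41  45  61  72  67  66  65  65  65  65  64]
 [ 44  44  50  64  68  67  66  65  66  65  65  65  65]
 [ 42  47  61  66  65  64  66  64  64  67  66  65  66]]
top [3
[... 1532 characters left out ...]
78  97 124 141 141 142 144 145 145 145]
 [ 23  25  25  26  33  57  84 100 117 134 146 147 148]
 [ 25  23  23  23  23  24  27  32  57  83  98 114 137]
 [ 52  25  24  25  24  26 118 239 234  31  37  60 101]
 [ 99  72  23  25 233 255 254 232  94  24  23  22  31]
 [ 68 102 101  89 139 148 124  99  25  25  23  22  26]
 [ 60  60  95 133 133 128 119  77  24  24  25  23  23]
 [ 59  60  59  78 101 124 109  24  22  23  26  23  24]
 [ 59  59  60  59  68  87  71  23  22  25  26  23  24]
 [ 60  60  61  59  58  97  97  25  23  24  23  21  25]
 [ 60  61  60  61  60  87 118  96  22  22  24  24  23]
 [ 59  59  60  59  60  61  81  85  52  23  22  22  23]
 [ 59  59  59  57  59  59  58  95  93  22  24  24  24]]
```

```bash
cat > ang2.py <<'E'
from h import *
vk=np.array([440.5,-310.68,.315,0,-.05,.12,-.07]);vb=np.array([545.84,38.19,-.1657,-.18,-.16,-.02,-.15])
def A(v,obs,t0):
    o={'side':v[3:5],'top':v[5:7]}
    def f(t,O): return np.concatenate([(proj(n,T(v[:3],[r*np.sin(t[0]),y,50+r*np.cos(t[0])]))[0]+o[n]-px) for n,r,y,px in O])
    for O in [obs]+[[q] for q in obs]:
        s=least_squares(f,[t0],args=(O,));print(round(s.x[0],3),s.fun.round(1),end=' ')
    print()
if __name__=='__main__':
    print('knob ptr');A(vk,[('side',56,29.5,(183.9,234.6)),('top',56,29.5,(363.9,283.))],-.46)
    print('bar ptr');A(vb,[('side',56,29.5,(354.1,195.7)),('top',56,29.5,(183,198.9))],.46)
    for X in ((476.5,-298.1),(390.3,-327)):
        l=np.array(X)-vk[:2];lx=np.cos(vk[2])*l[0]+np.sin(vk[2])*l[1];print('knob lever from TCP',np.arcsin(lx/115))
    f=cam('side');w=f['color'][195:225,140:175].max(1) if 0 else f['color'].max(2)
    for n,x0,x1,y0,y1 in(('side',140,178,195,232),('top',372,408,272,312)):
        m=(cam(n)['color'][y0:y1,x0:x1].max(2));print(n,x0,y0);print('\n'.join(''.join('#' if q<35 else '+' if q<60 else '.' for q in r) for r in m))
E
python3 ang2.py
```

```text
knob ptr
-0.449 [-0.4 -0.2 -0.3 -0.2] -0.435 [-0.1 -0.3] -0.461 [-0.2  0. ] 
bar ptr
0.444 [ 0.   0.1 -0.4 -0. ] 0.44 [-0.1  0.1] 0.448 [-0.4 -0.1] 
knob lever from TCP 0.3379267741273825
knob lever from TCP -0.47688087674952123
side 140 195
......................................
......................................
......................................
......................................
......................................
......................................
......................................
....................++++..............
.................+++++++++............
................++++++++++++..........
...............+++++++++++++..........
.............++++++++++++++++.........
............++++++++++++++++++........
..........++++++++++++++++++++........
.........+#####++++++++++++++++.......
++++....#########+++++++++++#++.......
++++++++##########++++++++++###.......
+++++++############++++++++####.......
+++++++##############++++######.......
++++++################+########.......
+++++++########################.......
+++++++########################+......

[... 1376 characters left out ...]
.....###+............+++++........
.......###+...........++++++........
.......+###........+++++++++........
........###+....+++++++++#+##.......
........####++++++++++##+####.......
........+###+++++++++########.......
.........#####+##############.......
.........+###################.......
..........#################.........
...........#############+...........
...........##########+..............
............#######.................
.............###+...................
....................................
....................................
....................................
....................................
....................................
....................................
```

```bash
python3 - <<'E'
from ang2 import *
A(vk,[('side',115,0,(158.9,213.7)),('top',115,0,(389.4,294.4))],-.46)
A(vb,[('top',115,50,(159.1,239.5)),('top',115,-50,(211.1,247.1)),('side',115,50,(331.5,163.9))],-.5)
b=vb[:3]
P=lambda a,dz=0:T(b,[[115*np.sin(a),-30,50+115*np.cos(a)+dz]])[0]
s=env.state();print(s['ee_pos'],P(-.548,-14));d(P(-.548,-14),yaw=90+np.degrees(b[2]))
E
```

```text
-0.482 [-0.3  0.5 -0.5 -0.3] -0.473 [0.1 0.3] -0.489 [-0.4  0.1] 
-0.569 [-0.7 -0.3  0.   0.6  0.6  0.4] -0.576 [-0.7 -0. ] -0.558 [0.1 0. ] -0.58 [0.3 0.6] 
[479.84819577  13.81551916 234.66914296] [481.79950372  18.48309494 134.16034194]
wz 0.028
d cm [ 0.49  0.13 10.05]
```

>>> move_arm(plan=[{"tx": 0.4, "ty": 0, "tz": 1.5, "wx": 0, "wy": 0, "wz": 0.028}, {"tx": 0, "ty": 0, "tz": 2, "wx": 0, "wy": 0, "wz": 0}, {"tx": 0, "ty": 0, "tz": 2, "wx": 0, "wy": 0, "wz": 0}, {"tx": 0, "ty": 0, "tz": 2, "wx": 0, "wy": 0, "wz": 0}, {"tx": 0, "ty": 0, "tz": 1.5, "wx": 0, "wy": 0, "wz": 0}, {"tx": 0, "ty": 0, "tz": 1.1, "wx": 0, "wy": 0, "wz": 0}, {"tx": 0, "ty": 0, "tz": 0, "wx": 0, "wy": 0, "wz": 0}, {"tx": 0, "ty": 0, "tz": 0, "wx": 0, "wy": 0, "wz": 0}, {"tx": 0, "ty": 0, "tz": 0, "wx": 0, "wy": 0, "wz": 0}, {"tx": 0, "ty": 0, "tz": 0, "wx": 0, "wy": 0, "wz": 0}])

```text
time_s: 15.38
ee_pos: [481.4, 17.7, 134.6]
ee_rot: [179.9, -0.0, 80.4]
force: [-0.1, -0.4, -0.1]
gripper_width: 60.2
gripper_force: 0.0
```

>>> move_arm(plan=[{"tx": 0, "ty": 0, "tz": 0, "wx": 0, "wy": 0, "wz": 0}, {"tx": 0, "ty": 0, "tz": 0, "wx": 0, "wy": 0, "wz": 0}, {"tx": 0, "ty": 0, "tz": 0, "wx": 0, "wy": 0, "wz": 0}, {"tx": 0, "ty": 0, "tz": 0, "wx": 0, "wy": 0, "wz": 0}, {"tx": 0, "ty": 0, "tz": 0, "wx": 0, "wy": 0, "wz": 0}, {"tx": 0, "ty": 0, "tz": 0, "wx": 0, "wy": 0, "wz": 0}], gripper=1, force=8)

```text
time_s: 15.88
ee_pos: [480.3, 18.4, 133.6]
ee_rot: [-180.0, -0.0, 80.4]
force: [-4.5, 0.7, 3.3]
gripper_width: 22.8
gripper_force: 2.5
```

```bash
python3 - <<'E'
from ang2 import *
s=env.state();print(s['time_s'],s['ee_pos'],s['ee_rot'],s['gripper_width'],s['force'])
l=s['ee_pos'][:2]-vb[:2];c,sn=np.cos(vb[2]),np.sin(vb[2]);lx=c*l[0]+sn*l[1];a0=np.arcsin(lx/115);print('local',lx,-sn*l[0]+c*l[1],'angle',a0)
P=lambda a:T(vb[:3],[[115*np.sin(a),-30,50+115*np.cos(a)]])[0]
Aa=np.linspace(a0,.444,11);r=R.from_euler('xyz',s['ee_rot'],degrees=True)
for a,b in zip(Aa[:-1],Aa[1:]): print((r.inv().apply(P(b)-P(a))/10).round(2))
E
```

```text
15.8833 [480.26775662  18.37663633 133.56382428] [-1.79951321e+02 -2.06782462e-03  8.04428943e+01] 22.767018094795993 [-4.5272515   0.74037593  3.33493815]
local -61.40603798950191 -30.35765109076906 angle -0.5632838029087837
[ 0.    1.01 -0.57]
[ 0.    1.06 -0.46]
[ 0.    1.1  -0.36]
[ 0.    1.13 -0.24]
[ 0.    1.15 -0.13]
[ 0.    1.16 -0.01]
[0.   1.15 0.1 ]
[0.   1.14 0.22]
[0.   1.11 0.33]
[0.   1.07 0.44]
```

>>> move_arm(plan=[{"tx": 0, "ty": 0, "tz": 0, "wx": 0, "wy": 0, "wz": 0}, {"tx": 0, "ty": 0, "tz": 0, "wx": 0, "wy": 0, "wz": 0}, {"tx": 0, "ty": 0, "tz": 0, "wx": 0, "wy": 0, "wz": 0}])

```text
time_s: 16.13
ee_pos: [479.2, 18.5, 133.4]
ee_rot: [-179.8, 0.0, 80.4]
force: [-5.0, 0.5, 4.2]
gripper_width: 19.7
gripper_force: 8.0
```

>>> move_arm(plan=[{"tx": 0, "ty": 1.01, "tz": -0.57, "wx": 0, "wy": 0, "wz": 0}, {"tx": 0, "ty": 1.06, "tz": -0.46, "wx": 0, "wy": 0, "wz": 0}, {"tx": 0, "ty": 1.1, "tz": -0.36, "wx": 0, "wy": 0, "wz": 0}, {"tx": 0, "ty": 1.13, "tz": -0.24, "wx": 0, "wy": 0, "wz": 0}, {"tx": 0, "ty": 1.15, "tz": -0.13, "wx": 0, "wy": 0, "wz": 0}, {"tx": 0, "ty": 1.16, "tz": -0.01, "wx": 0, "wy": 0, "wz": 0}, {"tx": 0, "ty": 1.15, "tz": 0.1, "wx": 0, "wy": 0, "wz": 0}, {"tx": 0, "ty": 1.14, "tz": 0.22, "wx": 0, "wy": 0, "wz": 0}, {"tx": 0, "ty": 1.11, "tz": 0.33, "wx": 0, "wy": 0, "wz": 0}, {"tx": 0, "ty": 1.07, "tz": 0.44, "wx": 0, "wy": 0, "wz": 0}, {"tx": 0, "ty": 0, "tz": 0, "wx": 0, "wy": 0, "wz": 0}, {"tx": 0, "ty": 0, "tz": 0, "wx": 0, "wy": 0, "wz": 0}])

```text
time_s: 17.13
ee_pos: [591.8, -0.5, 139.7]
ee_rot: [179.8, -0.0, 80.4]
force: [1.5, 0.2, -1.2]
gripper_width: 19.2
gripper_force: 8.0
```

```bash
python3 - <<'E'
from ang2 import *
for i in range(3):
    get('side')
    s=env.state();l=s['ee_pos'][:2]-vb[:2];c,sn=np.cos(vb[2]),np.sin(vb[2]);lx=c*l[0]+sn*l[1];print(s['time_s'],s['ee_pos'],s['gripper_width'],s['force'],'angle',np.arcsin(lx/115))
E
```

```text
17.1833 [ 5.91313410e+02 -4.64400662e-01  1.39961275e+02] 19.836301771379865 [ 2.2595968  -0.50944435 -0.90007122] angle 0.4616727577953403
17.2333 [ 5.90936693e+02 -3.95122584e-01  1.40189549e+02] 19.623924396931937 [ 3.00677429 -0.76035732 -0.45201547] angle 0.4579564611639852
17.2833 [ 5.90637992e+02 -3.28899474e-01  1.40395932e+02] 19.736763446551077 [ 2.70660376 -0.14841188 -1.18984913] angle 0.4549965954390573
```

>>> move_arm(plan=[{"tx": 0, "ty": -0.05, "tz": 0, "wx": 0, "wy": 0, "wz": 0}, {"tx": 0, "ty": 0, "tz": 0, "wx": 0, "wy": 0, "wz": 0}, {"tx": 0, "ty": 0, "tz": 0, "wx": 0, "wy": 0, "wz": 0}, {"tx": 0, "ty": 0, "tz": 0, "wx": 0, "wy": 0, "wz": 0}])

```text
time_s: 17.62
ee_pos: [589.8, -0.2, 140.9]
ee_rot: [179.9, -0.0, 80.4]
force: [2.8, -0.6, 0.9]
gripper_width: 19.7
gripper_force: 8.0
```

>>> move_arm(plan=[{"tx": 0, "ty": 0, "tz": 0, "wx": 0, "wy": 0, "wz": 0}, {"tx": 0, "ty": 0, "tz": 0, "wx": 0, "wy": 0, "wz": 0}, {"tx": 0, "ty": 0, "tz": 0, "wx": 0, "wy": 0, "wz": 0}, {"tx": 0, "ty": 0, "tz": 0, "wx": 0, "wy": 0, "wz": 0}, {"tx": 0, "ty": 0, "tz": -1, "wx": 0, "wy": 0, "wz": 0}, {"tx": 0, "ty": 0, "tz": -2.5, "wx": 0, "wy": 0, "wz": 0}, {"tx": 0, "ty": 0, "tz": -3, "wx": 0, "wy": 0, "wz": 0}, {"tx": 0, "ty": 0, "tz": -2.5, "wx": 0, "wy": 0, "wz": 0}, {"tx": 0, "ty": 0, "tz": 0, "wx": 0, "wy": 0, "wz": 0}, {"tx": 0, "ty": 0, "tz": 0, "wx": 0, "wy": 0, "wz": 0}], gripper=6)

```text
time_s: 18.45
ee_pos: [590.1, -0.0, 232.6]
ee_rot: [179.8, -0.0, 80.4]
force: [0.0, 1.0, -1.1]
gripper_width: 60.0
gripper_force: 0.0
```

```bash
python3 - <<'E'
from ang2 import *
s=env.state();print(s['time_s'],s['ee_pos'],s['ee_rot'])
p=T(vk[:3],[[115*np.sin(-.48),0,50+115*np.cos(.48)-12]])[0];print(p);d([p[0],p[1],230],yaw=90+np.degrees(vk[2]))
E
```

```text
18.45 [ 5.90100392e+02 -2.77071577e-02  2.32615330e+02] [ 1.79777697e+02 -4.55891071e-02  8.04304163e+01]
[ 390.00833368 -327.13268139  140.00441612]
wz -0.482
d cm [-35.58 -14.29   0.18]
```

>>> move_arm(plan=[{"tx": -3.56, "ty": -1.43, "tz": 0, "wx": 0, "wy": 0, "wz": 0}, {"tx": -3.56, "ty": -1.43, "tz": 0, "wx": 0, "wy": 0, "wz": 0}, {"tx": -3.56, "ty": -1.43, "tz": 0, "wx": 0, "wy": 0, "wz": 0}, {"tx": -3.56, "ty": -1.43, "tz": 0, "wx": 0, "wy": 0, "wz": 0}, {"tx": -3.56, "ty": -1.43, "tz": 0, "wx": 0, "wy": 0, "wz": 0}, {"tx": -3.56, "ty": -1.43, "tz": 0, "wx": 0, "wy": 0, "wz": 0}, {"tx": -3.56, "ty": -1.43, "tz": 0, "wx": 0, "wy": 0, "wz": 0}, {"tx": -3.56, "ty": -1.43, "tz": 0, "wx": 0, "wy": 0, "wz": 0}, {"tx": -3.56, "ty": -1.43, "tz": 0, "wx": 0, "wy": 0, "wz": 0}, {"tx": -3.56, "ty": -1.43, "tz": 0, "wx": 0, "wy": 0, "wz": 0}])

```text
time_s: 19.28
ee_pos: [387.2, -328.0, 229.2]
ee_rot: [-179.9, -0.1, 80.4]
force: [-0.0, -0.7, -0.0]
gripper_width: 60.4
gripper_force: 0.0
```

>>> move_arm(plan=[{"tx": 0, "ty": 0, "tz": 0, "wx": 0, "wy": 0, "wz": -0.12}, {"tx": 0, "ty": 0, "tz": 0, "wx": 0, "wy": 0, "wz": -0.12}, {"tx": 0, "ty": 0, "tz": 0, "wx": 0, "wy": 0, "wz": -0.12}, {"tx": 0, "ty": 0, "tz": 0, "wx": 0, "wy": 0, "wz": -0.12}, {"tx": 0, "ty": 0, "tz": 0, "wx": 0, "wy": 0, "wz": 0}, {"tx": 0, "ty": 0, "tz": 0, "wx": 0, "wy": 0, "wz": 0}])

```text
time_s: 19.78
ee_pos: [388.7, -326.9, 229.4]
ee_rot: [-179.9, -0.1, 107.8]
force: [-0.2, -0.0, 0.1]
gripper_width: 60.0
gripper_force: 0.0
```

```bash
python3 - <<'E'
from ang2 import *
for n in('side','top'): get(n)
s=env.state();print(s['time_s'],s['ee_pos'],s['ee_rot'])
d([390,-327.1,140],yaw=90+np.degrees(vk[2]))
q=lambda r,y,t:[r*np.sin(t),y,50+r*np.cos(t)]
ln=[(T(vb[:3],[q(0,29.5,.444),q(120,29.5,.444),q(0,0,.45),q(115,0,.45),q(115,-50,.45),q(115,50,.45)]),(0,255,255))]
cv2.imwrite('pics/c6.png',np.vstack([np.hstack([crop('top',150,165,80,70,5,ln),crop('side',310,150,80,70,5,ln)]),np.hstack([crop('top',250,150,80,50,5),crop('side',280,230,80,50,5)])]))
E
```

```text
19.8833 [ 388.9853857  -327.00156069  229.76141819] [-1.79966662e+02 -7.14047803e-02  1.07810922e+02]
wz -0.004
d cm [-0.05  0.1   8.98]
```

View pics/c6.png

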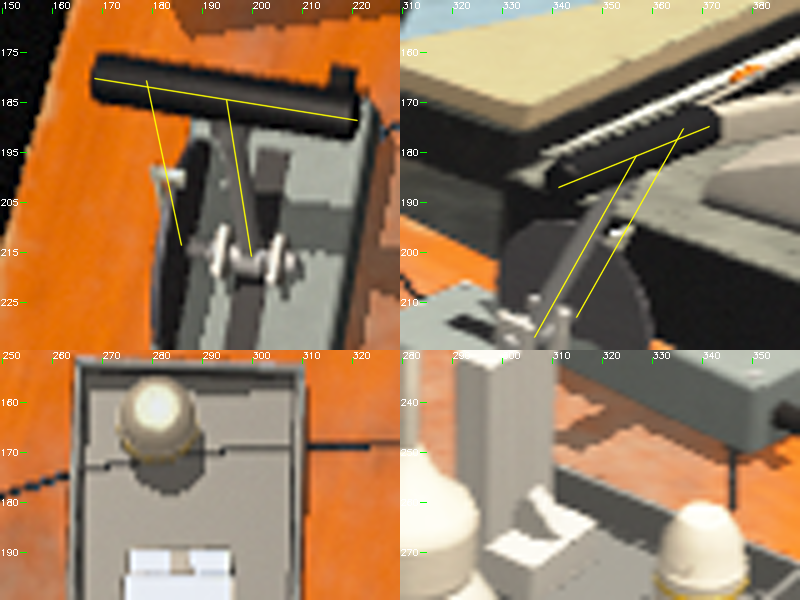

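```bash
python3 - <<'E'
from ang2 import *
for n,x0,x1,y0,y1 in(('side',335,378,165,192),('top',165,226,172,196)):
    m=(cam(n)['color'][y0:y1,x0:x1].max(2));print(n,x0,y0);print('\n'.join(''.join('#' if q<30 else '+' if q<45 else 'o' if q<70 else '.' for q in r) for r in m))
E
```

```text
side 335 165
.........................o++++++++++.......
.......................o++++++++++.........
.....................o++++++++++...........
..................oo++++++++++............#
................o++++++++++.............###
..............o++++++++++.............o....
............o++++++++++........#+oooo......
.........oo++++++++++.........+++ooooo.....
.......o+++++++++++........+ooooooooo+o....
.....o++++++++++.........+o+oooooooo+++....
...o++++++++++........+ooooooooooo+++++....
oo++++++++++........+ooooooooo+++++++++....
++++++++++.......+ooooooooo+++++++++###....
++++++++.......ooooooooooo++++++++####.....
+++++.......+oooooooooo++++++++#####.......
+++.......oooooooooo+++++++++#####.........
+++o...+ooooooooo+++++++++#####............
+o....+++oooooo++++++++######..............
.....##+..+o++++++++++#####................
....####+oo++++++++#####...................
....#####+++++++#####oo....................
....######+++######o.......................
+o.o############oo.........................
###++#########o............................
############...................
[... 900 characters left out ...]
oooo++++++####....
.....o+################+#+++++oooooo...........oooooo+o+#....
............oo###############+++++++oooooo...........oo##....
..................oo################+++++oooooo........##..oo
.......................o++###############+#+++oooooo...##..o+
............................o.o+###############+++++ooo##..++
.................................o+o.++#############+++##..++
..................................o.........++##########...++
..................................................++###+...+o
........................++o...............................o+o
.......................o+##...............................o+.
......................o####...............................++.
```

>>> move_arm(plan=[{"tx": 0, "ty": 0.1, "tz": 1.5, "wx": 0, "wy": 0, "wz": 0}, {"tx": 0, "ty": 0, "tz": 2, "wx": 0, "wy": 0, "wz": 0}, {"tx": 0, "ty": 0, "tz": 2, "wx": 0, "wy": 0, "wz": 0}, {"tx": 0, "ty": 0, "tz": 2, "wx": 0, "wy": 0, "wz": 0}, {"tx": 0, "ty": 0, "tz": 1.5, "wx": 0, "wy": 0, "wz": 0}, {"tx": 0, "ty": 0, "tz": 0, "wx": 0, "wy": 0, "wz": 0}, {"tx": 0, "ty": 0, "tz": 0, "wx": 0, "wy": 0, "wz": 0}, {"tx": 0, "ty": 0, "tz": 0, "wx": 0, "wy": 0, "wz": 0}])

```text
time_s: 20.55
ee_pos: [390.7, -327.5, 141.2]
ee_rot: [180.0, 0.1, 107.9]
force: [0.3, 0.3, 0.7]
gripper_width: 60.0
gripper_force: 0.0
```

>>> move_arm(plan=[{"tx": 0, "ty": 0, "tz": 0, "wx": 0, "wy": 0, "wz": 0}, {"tx": 0, "ty": 0, "tz": 0, "wx": 0, "wy": 0, "wz": 0}, {"tx": 0, "ty": 0, "tz": 0, "wx": 0, "wy": 0, "wz": 0}, {"tx": 0, "ty": 0, "tz": 0, "wx": 0, "wy": 0, "wz": 0}, {"tx": 0, "ty": 0, "tz": 0, "wx": 0, "wy": 0, "wz": 0}, {"tx": 0, "ty": 0, "tz": 0, "wx": 0, "wy": 0, "wz": 0}, {"tx": 0, "ty": 0, "tz": 0, "wx": 0, "wy": 0, "wz": 0}], gripper=2.5, force=8)

```text
time_s: 21.13
ee_pos: [390.3, -327.2, 140.8]
ee_rot: [180.0, 0.0, 107.9]
force: [-0.5, 0.1, 3.8]
gripper_width: 35.7
gripper_force: 8.0
```

```bash
cat > kl.py <<'E'
from ang2 import *
s=env.state();l=s['ee_pos'][:2]-vk[:2];lx=np.cos(vk[2])*l[0]+np.sin(vk[2])*l[1];print(s['time_s'],s['ee_pos'],s['ee_rot'],s['gripper_width'],s['force'],'lx',lx,'target',115*np.sin(-.448),'angle',np.arcsin(lx/115))
E
python3 kl.py
```

```text
21.1333 [ 390.3092664  -327.24817759  140.80143225] [1.79979726e+02 3.83887299e-02 1.07944862e+02] 35.71697875465862 [-0.5496524   0.09426694  3.77803315] lx -52.854262076132 target -49.81383368527939 angle -0.4775473254667725
```

>>> move_arm(plan=[{"tx": 0, "ty": 0.17, "tz": -0.08, "wx": 0, "wy": 0, "wz": 0}, {"tx": 0, "ty": 0.17, "tz": -0.08, "wx": 0, "wy": 0, "wz": 0}, {"tx": 0, "ty": 0, "tz": 0, "wx": 0, "wy": 0, "wz": 0}, {"tx": 0, "ty": 0, "tz": 0, "wx": 0, "wy": 0, "wz": 0}, {"tx": 0, "ty": 0, "tz": 0, "wx": 0, "wy": 0, "wz": 0}, {"tx": 0, "ty": 0, "tz": 0, "wx": 0, "wy": 0, "wz": 0}, {"tx": 0, "ty": 0, "tz": 0, "wx": 0, "wy": 0, "wz": 0}])

```text
time_s: 21.72
ee_pos: [392.2, -326.5, 142.0]
ee_rot: [-179.8, 0.0, 108.0]
force: [-4.8, -2.7, 3.4]
gripper_width: 35.8
gripper_force: 8.0
```

```bash
python3 kl.py
```

```text
21.7167 [ 392.23079806 -326.54345711  142.03987825] [-1.79835212e+02  5.12097759e-03  1.07982463e+02] 35.75753284462587 [-4.7598029  -2.74487181  3.44330024] lx -50.808942721562126 target -49.81383368527939 angle -0.45762295009259213
```

>>> move_arm(plan=[{"tx": 0, "ty": 0.1, "tz": -0.05, "wx": 0, "wy": 0, "wz": 0}, {"tx": 0, "ty": 0, "tz": 0, "wx": 0, "wy": 0, "wz": 0}, {"tx": 0, "ty": 0, "tz": 0, "wx": 0, "wy": 0, "wz": 0}, {"tx": 0, "ty": 0, "tz": 0, "wx": 0, "wy": 0, "wz": 0}, {"tx": 0, "ty": 0, "tz": 0, "wx": 0, "wy": 0, "wz": 0}])

```text
time_s: 22.13
ee_pos: [393.0, -326.3, 142.6]
ee_rot: [-179.8, 0.0, 108.0]
force: [-5.4, -3.4, 4.2]
gripper_width: 35.8
gripper_force: 8.0
```

```bash
python3 kl.py
```

```text
22.1333 [ 392.95495945 -326.32344111  142.55281687] [-1.79806672e+02  8.48181177e-03  1.07991435e+02] 35.76335111742569 [-5.38611825 -3.37706212  4.17782138] lx -50.05224811832496 target -49.81383368527939 angle -0.4503014344902672
```

>>> move_arm(plan=[{"tx": 0, "ty": 0, "tz": 0, "wx": 0, "wy": 0, "wz": 0}, {"tx": 0, "ty": 0, "tz": 0, "wx": 0, "wy": 0, "wz": 0}, {"tx": 0, "ty": 0, "tz": 0, "wx": 0, "wy": 0, "wz": 0}, {"tx": 0, "ty": 0, "tz": 0, "wx": 0, "wy": 0, "wz": 0}, {"tx": 0, "ty": 0, "tz": -1, "wx": 0, "wy": 0, "wz": 0}, {"tx": 0, "ty": 0, "tz": -2.5, "wx": 0, "wy": 0, "wz": 0}, {"tx": 0, "ty": 0, "tz": -3, "wx": 0, "wy": 0, "wz": 0}, {"tx": 0, "ty": 0, "tz": -3.5, "wx": 0, "wy": 0, "wz": 0}, {"tx": 0, "ty": 0, "tz": -3.5, "wx": 0, "wy": 0, "wz": 0}, {"tx": 0, "ty": 0, "tz": -3, "wx": 0, "wy": 0, "wz": 0}, {"tx": 0, "ty": 0, "tz": 0, "wx": 0, "wy": 0, "wz": 0}], gripper=6)

```text
time_s: 23.05
ee_pos: [396.7, -327.5, 315.0]
ee_rot: [179.6, 0.7, 107.9]
force: [0.6, -0.2, 0.5]
gripper_width: 59.9
gripper_force: 0.0
```

>>> move_arm(plan=[{"tx": 3.2, "ty": 1, "tz": 0, "wx": 0, "wy": 0, "wz": 0}, {"tx": 3.2, "ty": 1, "tz": 0, "wx": 0, "wy": 0, "wz": 0}, {"tx": 3.2, "ty": 1, "tz": 0, "wx": 0, "wy": 0, "wz": 0}, {"tx": 3.2, "ty": 1, "tz": 0, "wx": 0, "wy": 0, "wz": 0}, {"tx": 3.2, "ty": 1, "tz": 0, "wx": 0, "wy": 0, "wz": 0}, {"tx": 3.2, "ty": 1, "tz": 0, "wx": 0, "wy": 0, "wz": 0}, {"tx": 3.2, "ty": 1, "tz": 0, "wx": 0, "wy": 0, "wz": 0}, {"tx": 3.2, "ty": 1, "tz": 0, "wx": 0, "wy": 0, "wz": 0}, {"tx": 0, "ty": 0, "tz": 0, "wx": 0, "wy": 0, "wz": 0}, {"tx": 0, "ty": 0, "tz": 0, "wx": 0, "wy": 0, "wz": 0}])

```text
time_s: 23.88
ee_pos: [391.5, -56.2, 307.8]
ee_rot: [180.0, 0.0, 108.2]
force: [-0.3, -0.9, -0.7]
gripper_width: 60.1
gripper_force: 0.0
```

```bash
python3 - <<'E'
from ang2 import *
for n in('side','top'): get(n)
im0=cv2.cvtColor(cv2.imread('pics/side0.png'),cv2.COLOR_BGR2RGB)
print(env.state()['ee_pos'])
for n,x0,x1,y0,y1,th in(('side',140,178,195,232,35),('top',372,408,268,312,60)):
    m=(cam(n)['color'][y0:y1,x0:x1].max(2));print(n,x0,y0);print('\n'.join(''.join('#' if q<35 else '+' if q<60 else '.' for q in r) for r in m))
# bystanders / pointers changed?
a=cam('side')['color'].astype(int);t=cv2.cvtColor(cv2.imread('pics/top0.png'),cv2.COLOR_BGR2RGB)
D=lambda A,Bi,x,y,w,h:np.abs(A[y:y+h,x:x+w].astype(int)-Bi[y:y+h,x:x+w]).mean().round(1)
print('obj',D(a,im0,332,262,20,25),'vial',D(a,im0,242,218,18,35),'bottle',D(a,im0,258,250,45,105),'tipbox',D(a,im0,385,220,40,45),'knobtab',D(a,im0,178,230,12,8))
E
```

```text
[391.69665519 -57.92514631 307.61493471]
side 140 195
......................................
......................................
......................................
......................................
......................................
......................................
......................................
...................++++++++...........
.................+++++++++++..........
.................++++++++++++.........
...............+++++++++++++++........
..............+++++++++++++++++.......
.............++++++++++++++++++.......
...........++#++++++++++++++++++......
..........#######+++++++++++++++......
++++.....##########+++++++++++##......
+++++++++###########+++++++++###+.....
++++++++#############++++++#####+.....
++++++++##############++++######+.....
++++++++########################......
###+++++########################......
####++++#######################+......
#################################++...
#####################################+
######################################
###########################...########
#########################+....##
[... 1387 characters left out ...]
++++++++++++........
.......+###+..++++++++++#+##+.......
........####++++++++++#######.......
........+###++++#+###########.......
........+#####+##############.......
.........+##################........
.........+################..........
...........############.............
...........#########................
............#####+..................
.............#++....................
....................................
....................................
....................................
....................................
....................................
....................................
....................................
obj 0.5 vial 0.6 bottle 3.1 tipbox 0.7 knobtab 0.8
```

```bash
python3 - <<'E'
from ang2 import *
A(vk,[('side',115,0,(159.9,213.3)),('top',115,0,(389.2,293.3))],-.46)
im0=cv2.cvtColor(cv2.imread('pics/side0.png'),cv2.COLOR_BGR2RGB).astype(int)
q=np.argwhere(np.abs(cam('side')['color'][180:360,255:310].astype(int)-im0[180:360,255:310]).max(2)>40)+[180,255];print(len(q),q.min(0),q.max(0),np.median(q,0))
E
```

```text
-0.461 [-0.3  0.5 -0.5 -0.3] -0.451 [0.1 0.3] -0.468 [-0.4  0.1] 
824 [192 277] [280 309] [241. 300.]
```

```bash
python3 -c "
from workcell import env
print(env.job_done())"
```

```text
the job is handed in; nothing more can be done
None
```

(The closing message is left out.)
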